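Nest the drained beaker back on its stack

TASK

The plastic beaker on the draining mat has been left lying on its side: stand it mouth down on the mat or the bench and let go of it, then pick it up again and put it away, mouth down, over the stack of beakers of its own size. Press it down lightly and squarely until its rim stands as far above the next rim as that one does above the lowest, but do not force it so far that the beakers jam together. Leave the stacks, bottles, jar and cap standing where they are.

Things in the scene. Friction and masses are not known exactly. Their poses are not given: they have to be found in the camera images.
- beaker_center (a point): Loose beaker to put away: white plastic, about 30 g, 82 mm high, round, tapered, 2 mm walls. Outer diameter 50 mm at its closed base, 57 half-way up, 63 just under the rim. This point: on its axis half-way up, 41 mm from base and mouth. z: along its axis from base to mouth (straight down once it stands mouth down). At first it lies still on the mat, axis 6 degrees off level, this point 32 mm above the bench.
- beaker_mouth (a point): Centre of that beaker's open mouth, in the plane of its rim, 41 mm along +z from beaker_center; same axes. The last 8 mm flare into a three-cornered rim: three flat sides 33.5 mm from the axis, three rounded pouring corners 40 mm from the axis. It lies on one flat of the rim and the edge of its base, so it does not roll.
- stack_mid_rim (a point): On the axis of the stack of its own size, in the plane of the upper rim, 18 mm above the bench; z up. A beaker lowered over it first touches all round with its mouth 23 mm above this point; then its springy walls resist. Pressed slowly (12 mm/s) it gives at about 4 N, is 19 to 20 mm above at 5 N, 17 at 6 N, 14.5 at 7 N; under 14 mm it is jammed. It stays as deep as pressed; a drop leaves it at 21 or more.
- stack_mid: The stack that it belongs on: two beakers of the same size nested mouth down on the bench, rims 18 mm apart; loose, 60 g, 100 mm high, base on top 50 mm across. Origin on its axis at the bench; z up.
- stack_big: A stack of two larger beakers of the same kind, mouth down (bystander): 120 mm high, base on top 63 mm across, rim corners 50 mm from the axis. Origin on its axis at the bench; z up.
- stack_small: A stack of two smaller beakers of the same kind, mouth down (bystander): 80 mm high, base on top 37 mm across, rim corners 31 mm from the axis. Origin on its axis at the bench; z up.
- mat: The grey ribbed draining mat, fixed, 300 x 240 x 3 mm (x, y, z of its own axes). Origin under its centre, at the bench; z up.
- wash_tall: Tall white wash bottle (bystander), 68 mm diameter, 173 mm high with its bent spout reaching 58 mm from the axis. Origin under its centre; z up.
- wash_squat: Shorter white wash bottle (bystander), 76 mm diameter, 165 mm high with its spout reaching 58 mm from the axis. Origin under its centre; z up.
- jar: Small brown glass jar with a black lid (bystander), 48 mm diameter, 69 mm high. Origin under its centre; z up.
- cap: Blue screw cap (bystander), 32 mm diameter, 13 mm high. Origin under its centre; z up.
There are look-alikes about, which are no part of the job. What is shaped like the stack_mid but blue or red is not meant.

How it is judged:
By the outcome, as a careful person would: the job done as asked, in the order asked, and still so for the second after the job is handed in, with the robot touching nothing.
It also fails if it takes over 64 s, if anything falls off the work surface, if the arm or the gripper's body presses on something with over 40 N, if the wrist force passes 120 N, or if a joint passes its speed limit or range.

ROBOT

A 6-joint arm with a two-finger parallel gripper is mounted at the origin on the work surface. World frame = base frame: x ahead of the robot, y to its left, z up, the work surface at z = 0. Lengths are in m, angles in rad, forces in N, time in s.
With the tool pointing down it reaches from about 0.25 to 0.775 m from the base axis. Payload 4 kg.
Tool frame: the origin (TCP) lies at the very end of the fingers, on their centre line; the grasp point (between the pads) lies 19 mm behind it; z points along the fingers, y is the direction in which the jaws open and shut (so a half turn about z gives the same grasp; the last joint's range is limited). The gripper opens to 94 mm and grips with 3 to 60 N. Pads are 16 mm wide; open, the fingers measure 119 mm over their backs; the gripper's body (75 mm by 177 mm) begins 78 mm behind the grasp point.
Start: joints at [-1.317, 0.087, 1.371, -0, 1.684, -0.103], TCP at [0.192, -0.515, 0.206] pointing down, gripper open.
Joint ranges: [-3.1, 3.1], [-0.76, 2.03], [0.27, 2.55], [-1.08, 4.22], [0.17, 2.65], [-2.57, 2.57]. Speed limits (rad/s): [2.79, 2.79, 3.14, 3.14, 3.14, 3.14].

INTERFACE

Orientations are given as a unit quaternion [x, y, z, w].
In Python, from plant import * gives the robot as it stands. The module is installed in compiled form; this text tells all that it offers.
- The arm moves only by the tool play_rows, never from a script. Its argument "increments" is a list of rows, each a list of 5 numbers: the finger opening in cm, from 0 to 9.4, then the shift along the tool's x, y, z in cm, then the turn about the tool's z in rad. In form: [[gripper, dx, dy, dz, yaw], ...]. A call has 1 to 10 rows; each row is the pose to reach, as a shift and turn from the pose commanded when the call began, along the tool's axes at that moment; what a row does not reach only later rows make up. A row lasts 1/10 s, in which the tool goes at most 50 mm and 8.59 degrees, less where a joint would pass 70% of its speed; a pose out of reach is approached as far as the arm can. A call with a gripper value outside its range is refused whole. The fingers move at their own pace and stop on an object; the grip force is fixed at half the most. Time passes only in rows, so rows that repeat a pose let the fingers close. It gives the time, the measured TCP pose, the force and the opening at its end, in the units of the state.
- observe(): the state, without advancing time (a new reading comes with each control period).
- camera(name): name is "scene" or "side" or "wrist"; returns a dict with "pixels" (400x640x3 uint8, red, green, blue), "intrinsics" (3x3 intrinsics, pixels), "xyz" and "orientation" of the camera in the world; the wrist camera has in their place "mount" (4x4, takes a point from camera to tool coordinates, whose origin is the TCP and whose axes are the flange's). Camera axes: x right, y down, z forward; pixel columns grow to the right and rows downward; lengths in m; the calibration is good to about 2 mm. A picture is of the moment at which its call begins: read the wrist's pose just before it. There is no depth.
- job_done(): hands the job in, once; it reports no verdict.
The state is a dict: "clock": time; "qpos": joint angles; "qd": joint speeds; "effort": joint torques, N m; "position": TCP position; "eef_rot": TCP orientation; "force": force on the tool from outside, world axes, zero at the start; "ft_torque": the same for the moment, N m; "grip_width": finger opening in m.
Only numpy, scipy, OpenCV 4.12 (cv2) and the standard library are available. Lean on these libraries where they do the work, as an engineer would, in place of code of your own. Each camera call takes 0.05 s, during which the arm holds its last target.

## Working session

There is one attempt and no reset: what is moved stays moved. The work goes in short steps, Python scripts to look and compute and a tool call to move; the robot and the scene stay as the last step left them, time stands still between calls to the robot, and variables do not carry over. Pictures are saved under pics/ and viewed, and the job is handed in when it is done.

Besides the shell and the picture viewer there is one more tool, called after "Call:" by a JSON object that holds its "api" and its "payload", one argument or row to a line. play_rows: Moves the arm, as the interface text tells. Its arguments: {"type":"object","properties":{"increments":{"type":"array"}},"required":["increments"]}

```bash
mkdir -p pics; cat > h.py <<'E'
from plant import *
import numpy as np, cv2
from scipy.spatial.transform import Rotation as R
def snap(n,f):
    c=camera(n); cv2.imwrite('pics/'+f,cv2.cvtColor(c['pixels'],cv2.COLOR_RGB2BGR)); return c
E
python3 - <<'E'
from h import *
s=observe(); print(s)
for n in ['scene','side','wrist']:
    c=snap(n,n+'0.png'); print(n,{k:np.round(v,4).tolist() for k,v in c.items() if k!='pixels'})
E
```

```text
{'clock': 0.0, 'qpos': array([-1.31712230e+00,  8.79255172e-02,  1.37221836e+00, -4.28950777e-06,
        1.68358770e+00, -1.03066375e-01]), 'qd': array([-0.00123426, -0.0016093 ,  0.00180422, -0.0004959 , -0.00069526,
        0.00101204]), 'effort': array([ 6.37724715e-04, -3.40175557e+01, -3.02431011e+01,  7.15908967e-02,
        3.28883668e-02, -1.72320538e-04]), 'position': array([ 0.19194827, -0.51484598,  0.2043385 ]), 'eef_rot': array([ 9.84133648e-01,  1.77425532e-01, -8.25835908e-05, -1.06626764e-03]), 'force': array([-0.48286095,  0.19404904, -1.05507597]), 'ft_torque': array([-0.03740221, -0.00904472,  0.01222437]), 'grip_width': 0.0943802279146607}
scene {'intrinsics': [[370.877, 0.0, 320.2821], [0.0, 370.877, 198.5424], [0.0, 0.0, 1.0]], 'xyz': [0.7614, -0.2605, 0.6079], 'orientation': [0.9028, 0.2602, -0.0946, -0.329]}
side {'intrinsics': [[459.4334, 0.0, 317.3595], [0.0, 459.4334, 198.0182], [0.0, 0.0, 1.0]], 'xyz': [0.0631, 0.8832, 0.739], 'orientation': [-0.2304, 0.8604, -0.4393, 0.1167]}
wrist {'intrinsics': [[276.8149, 0.0, 319.8827], [0.0, 276.8149, 202.4825], [0.0, 0.0, 1.0]], 'mount': [[0.0001, -0.9725, -0.233, 0.0679], [1.0, 0.0004, -0.0013, 0.0007], [0.0014, -0.233, 0.9725, -0.1796], [0.0, 0.0, 0.0, 1.0]]}
```

```bash
sleep 1; ls pics
```

```text
scene0.png
side0.png
wrist0.png
```

View pics/scene0.png

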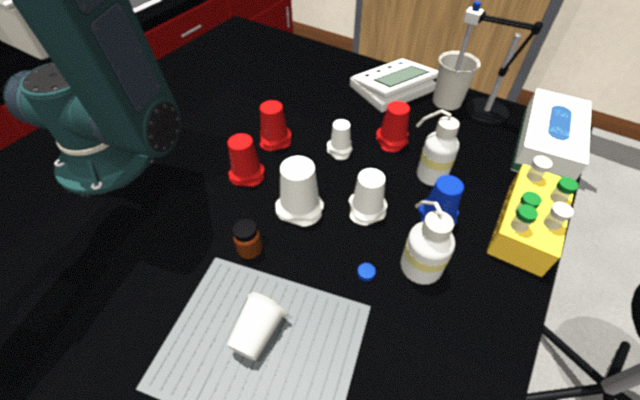

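View pics/side0.png

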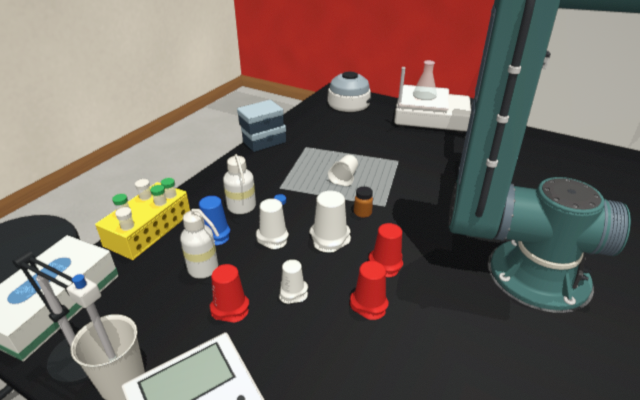

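View pics/wrist0.png

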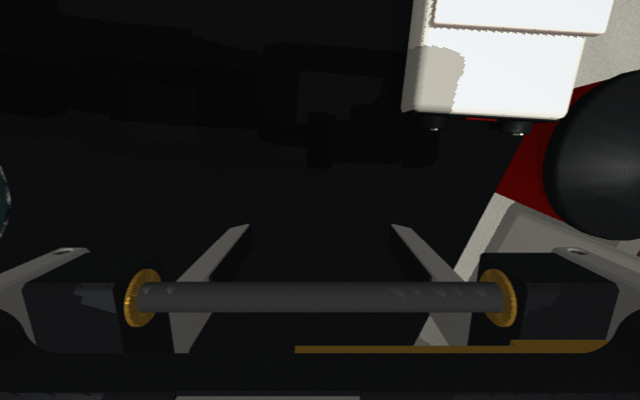

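```bash
python3 - <<'E'
import cv2
a=cv2.imread('pics/scene0.png')
cv2.imwrite('pics/z1.png',cv2.resize(a[260:400,140:340],None,fx=4,fy=4,interpolation=cv2.INTER_CUBIC))
cv2.imwrite('pics/z2.png',cv2.resize(a[100:290,220:480],None,fx=3,fy=3,interpolation=cv2.INTER_CUBIC))
a=cv2.imread('pics/side0.png')
cv2.imwrite('pics/z3.png',cv2.resize(a[140:330,170:410],None,fx=3,fy=3,interpolation=cv2.INTER_CUBIC))
E
```

```text
(no output)
```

View pics/z1.png

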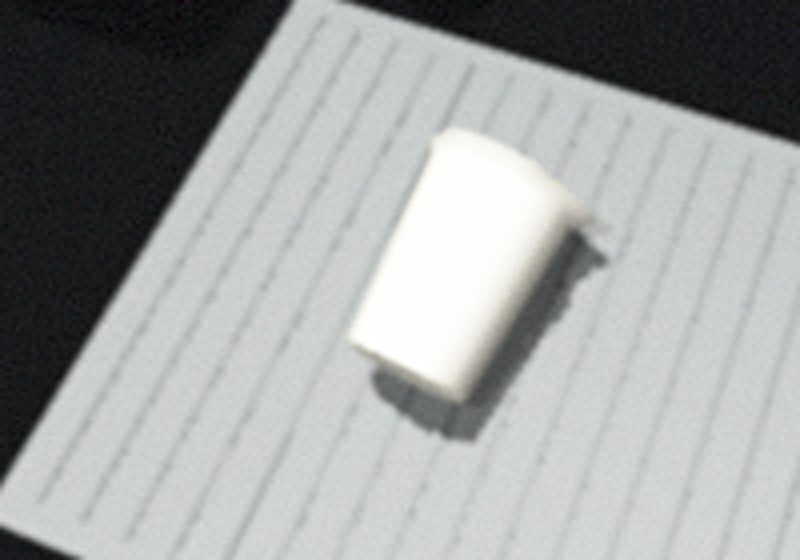

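View pics/z2.png

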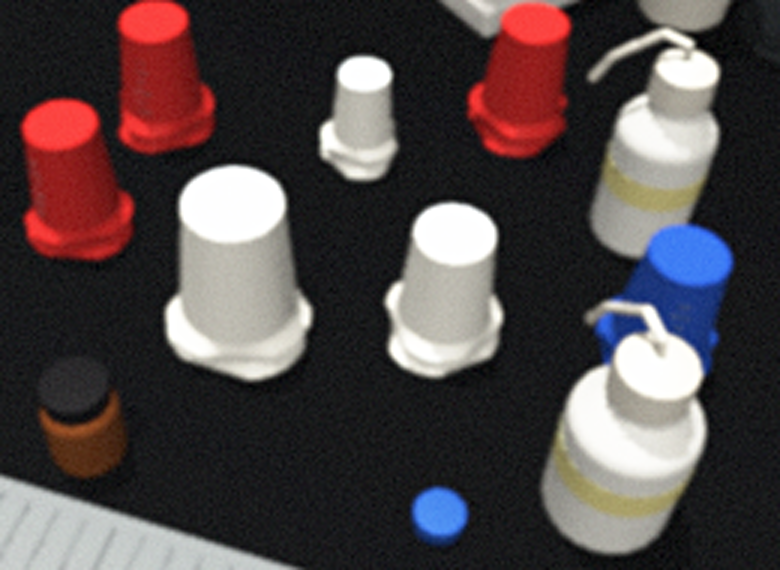

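View pics/z3.png

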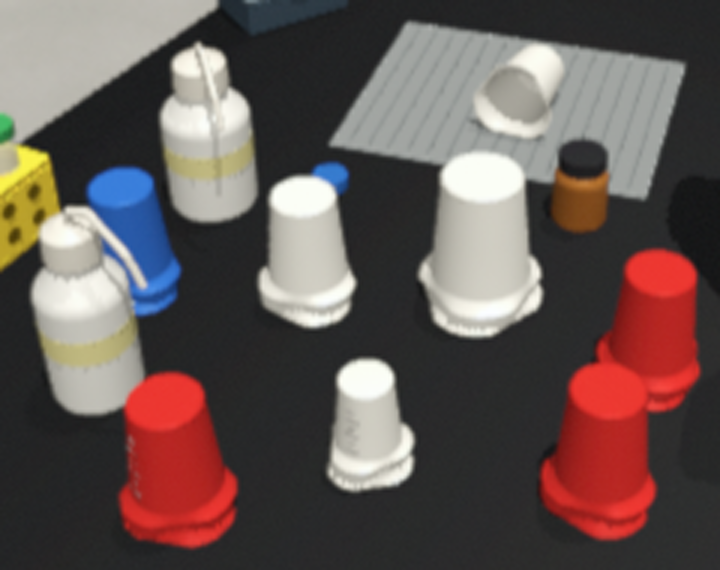

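```bash
cat >> h.py <<'E'
import pickle
def ray(c,u,v):
    K=np.array(c['intrinsics']);d=np.linalg.inv(K)@[u,v,1]; return R.from_quat(c['orientation']).apply(d)
def onz(c,u,v,z):
    d=ray(c,u,v);o=np.array(c['xyz']); return o+d*(z-o[2])/d[2]
def proj(c,P):
    p=R.from_quat(c['orientation']).inv().apply(np.asarray(P)-c['xyz']); q=p@np.array(c['intrinsics']).T; return q[:,:2]/q[:,2:]
def beaker_pts():
    t=np.linspace(0,2*np.pi,60,endpoint=False);o=[]
    for z,r in((-41,25),(0,28.5),(33,31.5)): o.append(np.c_[r*np.cos(t),r*np.sin(t),0*t+z])
    # rim: three flats 33.5 (one at local -y), corners r40 at +y..
    ph=np.arange(3)*2*np.pi/3+np.pi/2
    r=np.minimum(40,np.min([33.5/np.maximum(np.cos(t-p-np.pi),.3) for p in ph],axis=0))
    for z in(38,41): o.append(np.c_[r*np.cos(t),r*np.sin(t),0*t+z])
    return np.vstack(o)/1000
E
cat > fit.py <<'E'
from h import *
from scipy.optimize import minimize
cs={n:camera(n) for n in('scene','side')}
S,D=cs['scene'],cs['side']
for n,sc,sd,h in(('mid',(371.7,178.3),(170+302/3,140+197/3),.1),('big',(297.7,167.7),(170+483/3,140+183/3),.12),('small',(341.3,124.7),(170+366/3,140+380/3),.08)):
    print(n,onz(S,*sc,h)[:2].round(4),onz(D,*sd,h)[:2].round(4))
print('cap',onz(S,220+440/3,100+512/3,.013)[:2],'jar',onz(S,220+75/3,100+382/3,.069)[:2],onz(D,170+583/3,140+157/3,.069)[:2])
print('squat',onz(S,220+612/3,100+500/3,.02)[:2],'squatcaptop',onz(S,220+655/3,100+362/3,.14)[:2],'tall',onz(S,220+640/3,100+220/3,.02)[:2], 'blue',onz(S,220+690/3,100+255/3,.1)[:2])
for uv in((217,262),(370,320),(142,390)): print('mat',onz(S,*uv,.003)[:2].round(4))
B=beaker_pts()
masks={}
for n,(x0,x1,y0,y1) in(('scene',(215,300,285,358)),('side',(322,365,150,190))):
    im=cs[n]['pixels'].astype(int).min(2); m=np.zeros(im.shape,np.uint8)
    r=im[y0:y1,x0:x1]; m[y0:y1,x0:x1]=(r>(215 if n=='scene' else 200))
    masks[n]=m
def model(p):
    z=np.array([np.cos(p[2])*np.cos(.105),np.sin(p[2])*np.cos(.105),np.sin(.105)])
    x=np.array([np.sin(p[2]),-np.cos(p[2]),0]);y=np.cross(z,x)
    if y[2]<0:x,y=-x,-y
    return B@np.array([x,y,z])+[p[0],p[1],.032]
def ren(n,p,f=4):
    q=proj(cs[n],model(p)); h=cv2.convexHull(((q+.5)*f).round().astype(np.int32)); m=np.zeros((400*f,640*f),np.uint8); cv2.fillPoly(m,[h],255); return cv2.resize(m,(640,400),interpolation=cv2.INTER_AREA)/255.
def cost(p,ns=('scene',)): return sum(np.abs(ren(n,p)-masks[n]).sum() for n in ns)
g=onz(S,257,325,.032); b0=onz(S,140+410/4,260+375/4,.025);m0=onz(S,140+500/4,260+165/4,.04)
a=np.arctan2(*(m0-b0)[1::-1]); print(g,a)
r=min((minimize(cost,[g[0],g[1],a+d],method='Nelder-Mead',options=dict(initial_simplex=np.array([[g[0],g[1],a+d]]*4)+np.vstack([np.zeros(3),np.diag([.006,.006,.15])]))) for d in(-.15,0,.15)),key=lambda r:r.fun)
print(r.x,r.fun,masks['scene'].sum(),cost(r.x,('side',)),masks['side'].sum())
for n in cs:
    im=cv2.cvtColor(cs[n]['pixels'],cv2.COLOR_RGB2BGR);q=proj(cs[n],model(r.x)).astype(np.float32)
    im=cv2.resize(im,None,fx=4,fy=4); 
    for u in q: cv2.circle(im,tuple(int(v) for v in u*4+2),1,(0,0,255),-1)
    c=(q.mean(0)*4).astype(int); cv2.imwrite(f'pics/fit_{n}.png',im[max(0,c[1]-200):c[1]+200,c[0]-200:c[0]+200])
a,b=cv2.imread('pics/fit_scene.png'),cv2.imread('pics/fit_side.png'); h=min(len(a),len(b)); cv2.imwrite('pics/fit.png',np.hstack([a[:h],b[:h]]))
E
python3 fit.py
```

```text
mid [0.5897 0.1942] [0.5807 0.1988]
big [0.4685 0.1275] [0.4557 0.1368]
small [0.4507 0.3225] [0.4421 0.3257]
cap [0.65662583 0.06365858] jar [ 0.44276624 -0.00514606] [0.43280622 0.00055583]
squat [0.74119683 0.12176105] squatcaptop [0.73334147 0.1326996 ] tall [0.67046576 0.35127572] blue [0.71980269 0.25603644]
mat [ 0.4105 -0.0632]
mat [ 0.7025 -0.0102]
mat [ 0.4646 -0.2856]
[ 0.55822167 -0.12426556  0.032     ] 1.7808154599847423
[ 0.55135469 -0.12732758  1.58574509] 577.9019607843137 1871 496.38039215686274 240
```

View pics/fit.png

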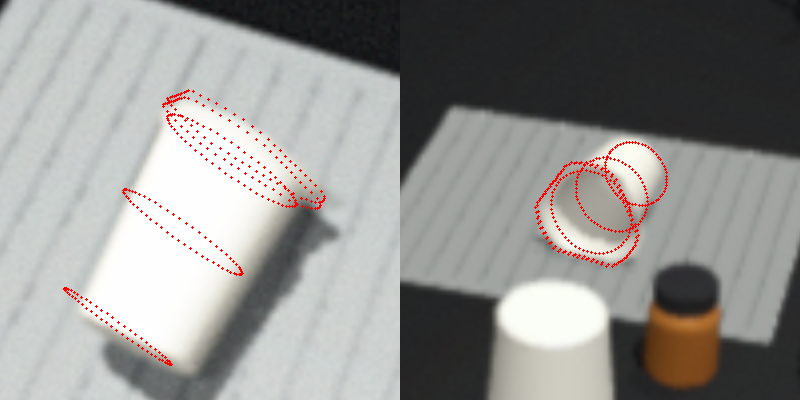

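```bash
python3 - <<'E'
from h import *
S,D=camera('scene'),camera('side')
def tri(a,b):
    d1,d2=ray(S,*a),ray(D,*b);d1/=np.linalg.norm(d1);d2/=np.linalg.norm(d2);o1,o2=np.array(S['xyz']),np.array(D['xyz'])
    s=np.linalg.lstsq(np.c_[d1,-d2],o2-o1,rcond=None)[0]; p,q=o1+s[0]*d1,o2+s[1]*d2
    return ((p+q)/2).round(4),(p-q).round(4)
for n,sc,sd in(('mid',(371.7,178.3),(170+302/3,140+197/3)),('big',(297.7,167.7),(170+483/3,140+183/3)),('small',(341.3,124.7),(170+366/3,140+380/3)),('jar',(220+75/3,100+382/3),(170+583/3,140+157/3)),('cap',(366.7,270.7),(170+331/3,140+175/3)),('mat',(217,262),(170+645/3,140+195/3)),('mat',(370,320),(170+332/3,140+145/3)),('base0',(140+410/4,260+375/4),(170+545/3,140+60/3))): print(n,*tri(sc,sd))
for uv in((405,22),(685,63),(645,195),(332,145)): print('mat',onz(D,170+uv[0]/3,140+uv[1]/3,.003)[:2].round(4))
E
```

```text
mid [0.5863 0.1957 0.0963] [0.0047 0.0027 0.0009]
big [0.4621 0.1311 0.1137] [ 0.005   0.0031 -0.0006]
small [0.4465 0.3243 0.0768] [0.0049 0.003  0.0003]
jar [ 0.4373 -0.0038  0.064 ] [ 0.0042  0.0027 -0.0012]
cap [0.6532 0.0633 0.0099] [0.0061 0.0036 0.0009]
mat [ 0.4022 -0.0634 -0.0027] [ 0.0082  0.0052 -0.003 ]
mat [ 0.6983 -0.005  -0.0138] [0.0053 0.0031 0.0008]
base0 [ 0.5611 -0.1738  0.0325] [ 0.0115  0.0072 -0.0028]
mat [ 0.742  -0.2188]
mat [ 0.4501 -0.2904]
mat [ 0.3963 -0.0607]
mat [0.6812 0.0138]
```

```bash
cat >> h.py <<'E'
def plan(tgt,ydir):  # tgt TCP world; ydir: desired heading (rad) of tool x in world
    s=observe(); T=R.from_quat(s['eef_rot']).as_matrix(); d=T.T@(np.array(tgt)-s['position'])*100
    xa=np.arctan2(T[1,0],T[0,0]); w=-(ydir-xa)  # tool z down
    w=(w+np.pi)%(2*np.pi)-np.pi
    print('pos',s['position'].round(4),'xhead',xa.round(3),'q6',s['qpos'].round(2),'cmd cm',d.round(2),'yaw',w.round(3),'t',round(s['clock'],2),'F',s['force'].round(2),'w',round(s['grip_width'],4))
E
python3 - <<'E'
from h import *
plan([.557,-.13,.2],1.65); plan([.557,-.13,.2],-1.5)
E
```

```text
pos [ 0.1921 -0.5153  0.2053] xhead 0.357 q6 [-1.32  0.09  1.37 -0.    1.68 -0.1 ] cmd cm [ 47.65 -23.35   0.53] yaw -1.293 t 0.35 F [ 0.34 -0.4   1.44] w 0.0938
pos [ 0.1921 -0.5153  0.2053] xhead 0.357 q6 [-1.32  0.09  1.37 -0.    1.68 -0.1 ] cmd cm [ 47.65 -23.35   0.53] yaw 1.857 t 0.35 F [ 0.34 -0.4   1.44] w 0.0938
```

Call:
{"api": "play_rows", "payload": {
  "increments": [
    [9.4,5,-2.3,0,-0.13],
    [9.4,9.6,-4.7,0,-0.26],
    [9.4,14.3,-7,0,-0.39],
    [9.4,19,-9.3,0,-0.52],
    [9.4,24,-11.7,0,-0.65],
    [9.4,28.6,-14,0,-0.78],
    [9.4,33.4,-16.3,0,-0.91],
    [9.4,38,-18.7,0,-1.04],
    [9.4,43,-21,0,-1.17],
    [9.4,47.6,-23.3,0,-1.29]
  ]
}}

```text
clock: 1.35
position: [0.5373, -0.1509, 0.2057]
eef_rot: [0.678, 0.735, -0.0, 0.0]
force: [0.4, -0.4, -0.4]
grip_width: 0.094
```

Call:
{"api": "play_rows", "payload": {
  "increments": [
    [9.4,0,0,0,0],
    [9.4,0,0,0,0],
    [9.4,0,0,0,0]
  ]
}}

```text
clock: 1.65
position: [0.5355, -0.1534, 0.2054]
eef_rot: [0.68, 0.733, -0.0, 0.0]
force: [-0.0, 0.3, 0.1]
grip_width: 0.0943
```

```bash
python3 - <<'E'
from h import *
plan([.557,-.13,.2],1.65); snap('wrist','w1.png')
E
```

```text
pos [ 0.5355 -0.1534  0.2054] xhead 1.645 q6 [-0.38  0.1   1.35 -0.    1.69 -0.45] cmd cm [2.17 2.31 0.54] yaw -0.005 t 1.65 F [-0.    0.28  0.07] w 0.0943
```

View pics/w1.png

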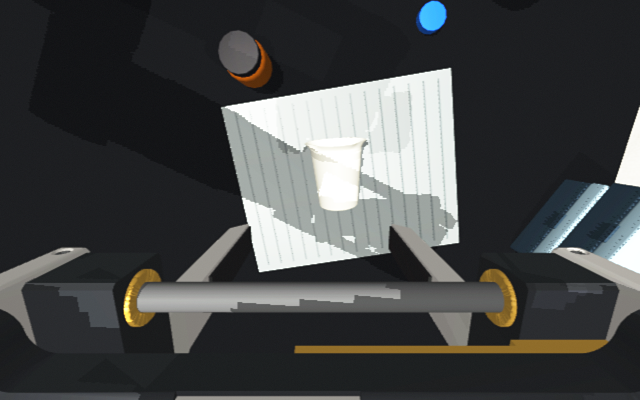

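```bash
cat >> h.py <<'E'
def wcam():
    s=observe(); c=camera('wrist'); M=np.array(c['mount']); T=R.from_quat(s['eef_rot']).as_matrix()
    c['xyz']=s['position']+T@M[:3,3]; c['orientation']=R.from_matrix(T@M[:3,:3]).as_quat(); return c
def zoom(c,f,x0,x1,y0,y1,k):
    a=cv2.cvtColor(c['pixels'],cv2.COLOR_RGB2BGR)[y0:y1,x0:x1]; cv2.imwrite('pics/'+f,cv2.resize(a,None,fx=k,fy=k,interpolation=cv2.INTER_CUBIC))
E
python3 - <<'E'
from h import *
c=wcam(); zoom(c,'w1z.png',290,390,125,220,6); pickle.dump({k:c[k] for k in c},open('w1.pkl','wb'))
E
```

```text
(no output)
```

View pics/w1z.png

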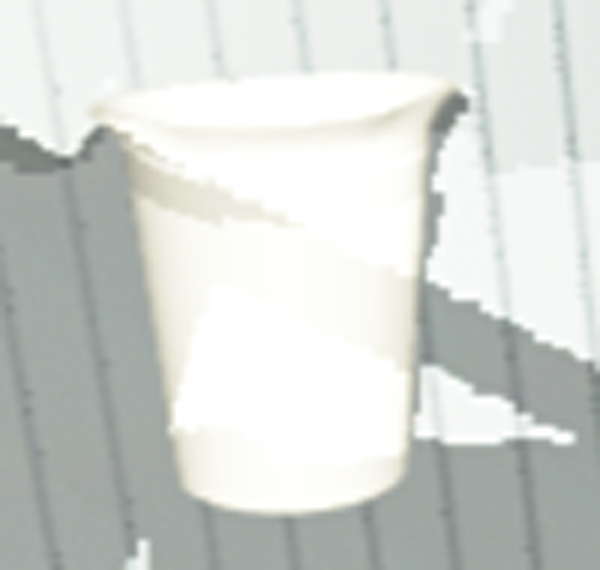

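```bash
cat > fw.py <<'E'
from h import *
from scipy.optimize import minimize
c=pickle.load(open('w1.pkl','rb'))
P=np.array([(95,108),(150,85),(270,72),(400,72),(462,90),(465,100),(435,130),(425,250),(410,465),(380,498),(290,515),(205,500),(178,465),(155,300),(135,180),(125,145)],float)
k=8
def toz(uv): return ((uv-[290,125])*k)
M=np.zeros((95*k,100*k),np.uint8); cv2.fillPoly(M,[(P/6*k).round().astype(np.int32)],255); M=M/255.
B=beaker_pts(); 
def model(p):
    z=np.array([np.cos(p[2])*np.cos(.105),np.sin(p[2])*np.cos(.105),np.sin(.105)])
    x=np.array([np.sin(p[2]),-np.cos(p[2]),0]);y=np.cross(z,x)
    if y[2]<0:x,y=-x,-y
    return B@np.array([x,y,z])+[p[0],p[1],.032]
def ren(p):
    q=toz(proj(c,model(p))+.5); m=np.zeros(M.shape,np.uint8)
    for a in(q[:180],q[120:]): cv2.fillPoly(m,[cv2.convexHull(a.round().astype(np.int32))],255)
    return m/255.
cost=lambda p:np.abs(ren(p)-M).sum()
rs=[minimize(cost,[.555,-.127,a],method='Nelder-Mead',options=dict(initial_simplex=np.array([[.555,-.127,a]]*4)+np.vstack([np.zeros(3),np.diag([.006,.006,.1])]))) for a in(1.55,1.65,1.75)]
r=min(rs,key=lambda r:r.fun);print(r.x,r.fun/M.sum())
for uv in((222,107),(451,69),(459,242),(260,272)): print('mat',onz(c,*uv,.003)[:2].round(4))
print('jar',onz(c,239,52,.069)[:2],'cap',onz(c,432,16,.013)[:2])
im=cv2.resize(cv2.cvtColor(c['pixels'],cv2.COLOR_RGB2BGR)[125:220,290:390],None,fx=6,fy=6)
for u in (proj(c,model(r.x))+.5-[290,125])*6: cv2.circle(im,tuple(int(v) for v in u),1,(0,0,255),-1)
cv2.imwrite('pics/fw.png',im)
E
python3 fw.py
```

```text
[ 0.55680544 -0.13043882  1.70485486] 0.02218113714944295
mat [ 0.4003 -0.0591]
mat [0.6913 0.0085]
mat [ 0.746  -0.2224]
mat [ 0.4556 -0.2923]
jar [ 0.44100807 -0.00814407] cap [0.65391143 0.06183186]
```

View pics/fw.png

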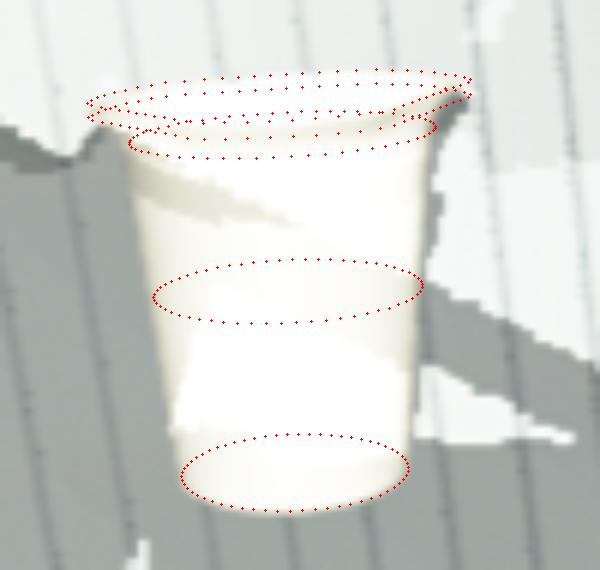

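```bash
python3 - <<'E'
from h import *
plan([.5611,-.1619,.0105],1.705)
E
```

```text
pos [ 0.5353 -0.1539  0.2057] xhead 1.644 q6 [-0.38  0.1   1.35 -0.    1.69 -0.45] cmd cm [-0.98  2.51 19.52] yaw -0.061 t 1.75 F [-0.34 -0.29 -0.68] w 0.094
```

Call:
{"api": "play_rows", "payload": {
  "increments": [
    [9.4,-0.5,1.2,4,-0.06],
    [9.4,-0.98,2.5,8,-0.06],
    [9.4,-0.98,2.5,12,-0.06],
    [9.4,-0.98,2.5,15,-0.06],
    [9.4,-0.98,2.5,17,-0.06],
    [9.4,-0.98,2.5,18.5,-0.06],
    [9.4,-0.98,2.5,19.5,-0.06],
    [9.4,-0.98,2.5,19.5,-0.06],
    [9.4,-0.98,2.5,19.5,-0.06]
  ]
}}

```text
clock: 2.65
position: [0.5624, -0.161, 0.0116]
eef_rot: [0.658, 0.753, 0.0, 0.001]
force: [0.9, 0.1, 0.1]
grip_width: 0.0941
```

```bash
python3 - <<'E'
from h import *
plan([.5611,-.1619,.0105],1.705); c=snap('scene','s2.png'); zoom(c,'s2z.png',180,340,230,390,4);
E
```

```text
pos [ 0.5624 -0.161   0.0116] xhead 1.706 q6 [-0.38  0.28  1.55 -0.    1.32 -0.51] cmd cm [-0.07 -0.14  0.11] yaw 0.001 t 2.65 F [0.92 0.14 0.06] w 0.0941
```

View pics/s2z.png

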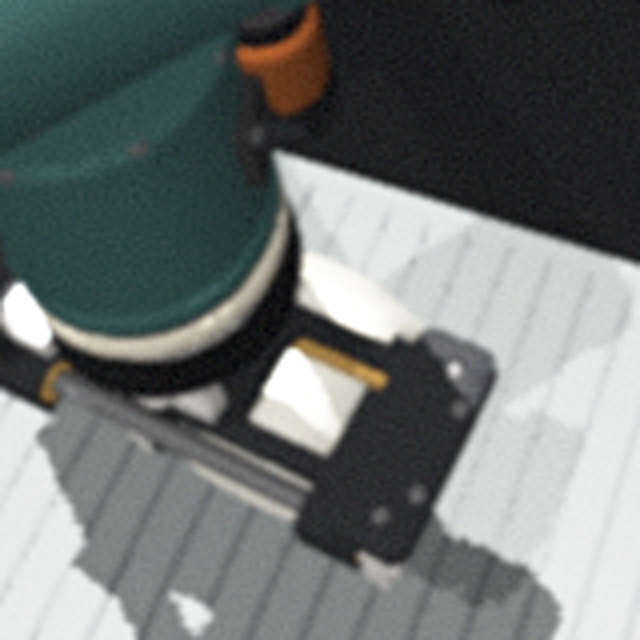

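Aligned over the base end. Close the fingers.

Call:
{"api": "play_rows", "payload": {
  "increments": [
    [3,0,0,0,0],
    [3,0,0,0,0],
    [3,0,0,0,0],
    [3,0,0,0,0],
    [3,0,0,0,0],
    [3,0,0,0,0],
    [3,0,0,0,0],
    [3,0,0,0,0]
  ]
}}

```text
clock: 3.5
position: [0.5618, -0.1605, 0.0104]
eef_rot: [0.657, 0.754, -0.0, -0.0]
force: [0.6, 0.2, 0.3]
grip_width: 0.0509
```

Call:
{"api": "play_rows", "payload": {
  "increments": [
    [3,0,0,-1,0],
    [3,0,0,-3,0],
    [3,0,0,-5,0],
    [3,0,0,-7,0],
    [3,0,0,-9,0],
    [3,0,0,-10,0],
    [3,0,0,-10,0],
    [3,0,0,-10,0]
  ]
}}

```text
clock: 4.3
position: [0.5615, -0.1604, 0.11]
eef_rot: [0.657, 0.754, -0.0, -0.0]
force: [-0.6, -0.2, -1.2]
grip_width: 0.0512
```

```bash
python3 - <<'E'
from h import *
plan([.5611,-.1619,.0105],1.705); c=snap('scene','s3.png'); zoom(c,'a.png',180,340,180,380,3);d=camera('side'); zoom(d,'b.png',290,400,90,190,5);c=snap('wrist','w3.png')
E
```

```text
pos [ 0.5615 -0.1604  0.11  ] xhead 1.707 q6 [-0.38  0.2   1.43 -0.    1.51 -0.51] cmd cm [-0.15 -0.06  9.95] yaw 0.002 t 4.3 F [-0.59 -0.2  -1.18] w 0.0512
```

View pics/b.png

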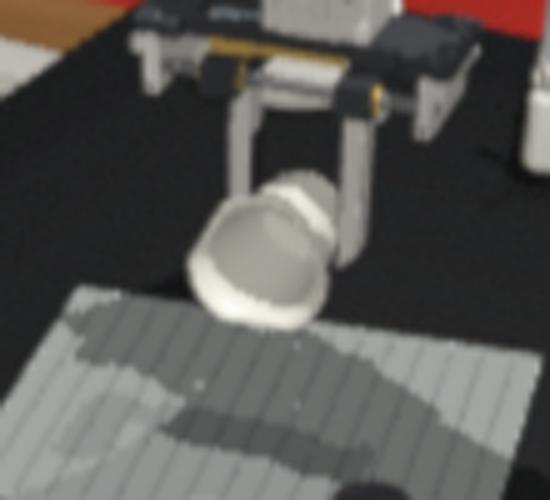

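View pics/w3.png

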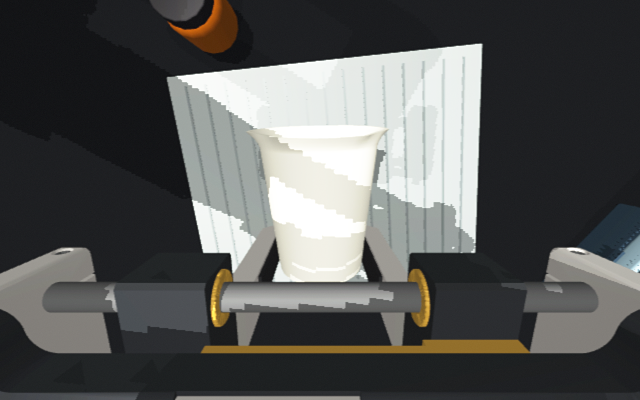

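Call:
{"api": "play_rows", "payload": {
  "increments": [
    [3,0,0,3,0],
    [3,0,0,6,0],
    [3,0,0,8,0],
    [3,0,0,8.5,0],
    [3,0,0,8.5,0],
    [4.9,0,0,8.5,0],
    [4.9,0,0,8.5,0]
  ]
}}

```text
clock: 5.15
position: [0.563, -0.1609, 0.0272]
eef_rot: [0.657, 0.754, 0.0, 0.001]
force: [-0.0, -0.5, -0.6]
grip_width: 0.0513
```

Call:
{"api": "play_rows", "payload": {
  "increments": [
    [5.0,0,0,0,0],
    [5.0,0,0,0,0],
    [5.0,0,0,0,0]
  ]
}}

```text
clock: 5.45
position: [0.5621, -0.1606, 0.026]
eef_rot: [0.657, 0.754, 0.0, 0.0]
force: [0.2, 0.3, -0.9]
grip_width: 0.0511
```

```bash
cat > look.py <<'E'
import sys
from h import *
plan([.5611,-.1619,.0105],1.705); c=camera('scene'); zoom(c,'a.png',200,320,270,390,4);d=camera('side'); zoom(d,'b.png',300,400,110,200,4)
a,b=cv2.imread('pics/a.png'),cv2.imread('pics/b.png'); h=min(len(a),len(b)); cv2.imwrite(f'pics/{sys.argv[1]}.png',np.hstack([a[:h],b[:h]]))
E
python3 look.py l1
```

```text
pos [ 0.5621 -0.1606  0.026 ] xhead 1.707 q6 [-0.38  0.26  1.53 -0.    1.35 -0.51] cmd cm [-0.11 -0.11  1.55] yaw 0.002 t 5.45 F [ 0.19  0.26 -0.87] w 0.0511
```

View pics/l1.png

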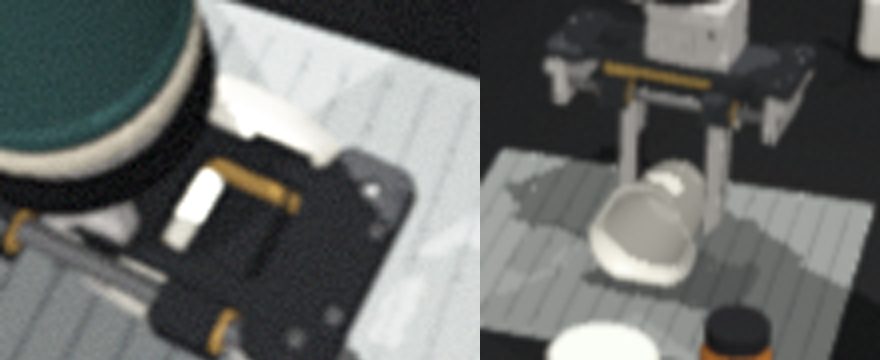

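Call:
{"api": "play_rows", "payload": {
  "increments": [
    [5.05,0,0,0,0],
    [5.05,0,0,0,0],
    [5.08,0,0,0,0],
    [5.08,0,0,0,0]
  ]
}}

```text
clock: 5.95
position: [0.5618, -0.1605, 0.0254]
eef_rot: [0.657, 0.754, -0.0, -0.0]
force: [0.1, -0.1, -0.4]
grip_width: 0.0514
```

```bash
python3 look.py l2
```

```text
pos [ 0.5618 -0.1605  0.0254] xhead 1.707 q6 [-0.38  0.26  1.53 -0.    1.35 -0.51] cmd cm [-0.13 -0.08  1.49] yaw 0.002 t 5.95 F [ 0.1  -0.11 -0.38] w 0.0514
```

View pics/l2.png

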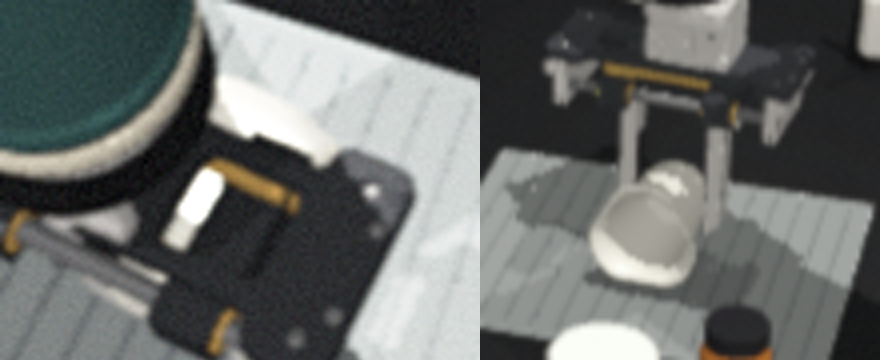

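Call:
{"api": "play_rows", "payload": {
  "increments": [
    [5.11,0,0,0,0],
    [5.11,0,0,0,0],
    [5.11,0,0,0,0]
  ]
}}

```text
clock: 6.35
position: [0.5618, -0.1605, 0.0255]
eef_rot: [0.657, 0.754, -0.0, 0.0]
force: [0.6, -0.3, -0.8]
grip_width: 0.0512
```

```bash
python3 look.py l3
```

```text
pos [ 0.5618 -0.1605  0.0255] xhead 1.707 q6 [-0.38  0.26  1.53 -0.    1.35 -0.51] cmd cm [-0.13 -0.09  1.5 ] yaw 0.002 t 6.35 F [ 0.6  -0.27 -0.77] w 0.0512
```

View pics/l3.png

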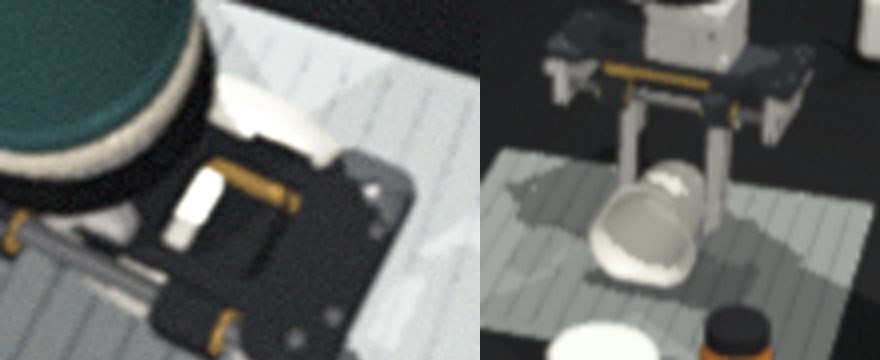

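Call:
{"api": "play_rows", "payload": {
  "increments": [
    [5.14,0,0,0,0],
    [5.14,0,0,0,0],
    [5.16,0,0,0,0],
    [5.16,0,0,0,0]
  ]
}}

```text
clock: 6.85
position: [0.5618, -0.1605, 0.0255]
eef_rot: [0.657, 0.754, -0.0, 0.0]
force: [0.7, -0.1, -0.8]
grip_width: 0.0522
```

```bash
python3 look.py l4
```

```text
pos [ 0.5618 -0.1605  0.0255] xhead 1.707 q6 [-0.38  0.26  1.53 -0.    1.35 -0.51] cmd cm [-0.13 -0.09  1.5 ] yaw 0.002 t 6.85 F [ 0.69 -0.07 -0.77] w 0.0522
```

View pics/l4.png

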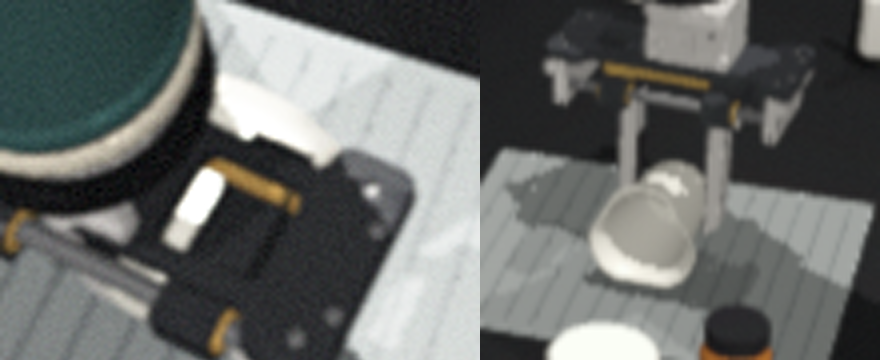

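Call:
{"api": "play_rows", "payload": {
  "increments": [
    [5.18,0,0,0,0],
    [5.18,0,0,0,0]
  ]
}}

```text
clock: 7.15
position: [0.5618, -0.1605, 0.0255]
eef_rot: [0.657, 0.754, -0.0, 0.0]
force: [0.4, 0.2, -0.4]
grip_width: 0.0519
```

```bash
python3 look.py l5
```

```text
pos [ 0.5618 -0.1605  0.0255] xhead 1.707 q6 [-0.38  0.26  1.53 -0.    1.35 -0.51] cmd cm [-0.13 -0.09  1.5 ] yaw 0.002 t 7.15 F [ 0.37  0.17 -0.44] w 0.0519
```

View pics/l5.png

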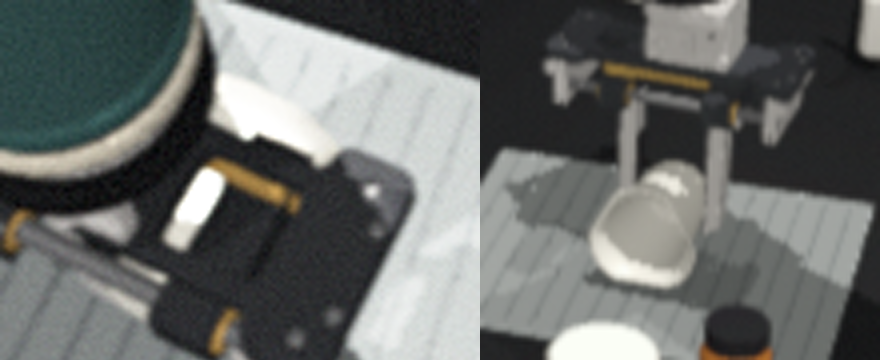

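Call:
{"api": "play_rows", "payload": {
  "increments": [
    [5.19,0,0,0,0],
    [5.19,0,0,0,0],
    [5.19,0,0,0,0]
  ]
}}

```text
clock: 7.55
position: [0.5618, -0.1605, 0.0255]
eef_rot: [0.657, 0.754, -0.0, 0.0]
force: [-0.7, -0.8, -0.7]
grip_width: 0.0521
```

```bash
python3 look.py l6
```

```text
pos [ 0.5618 -0.1605  0.0255] xhead 1.707 q6 [-0.38  0.26  1.53 -0.    1.35 -0.51] cmd cm [-0.13 -0.09  1.5 ] yaw 0.002 t 7.55 F [-0.65 -0.85 -0.73] w 0.0521
```

View pics/l6.png

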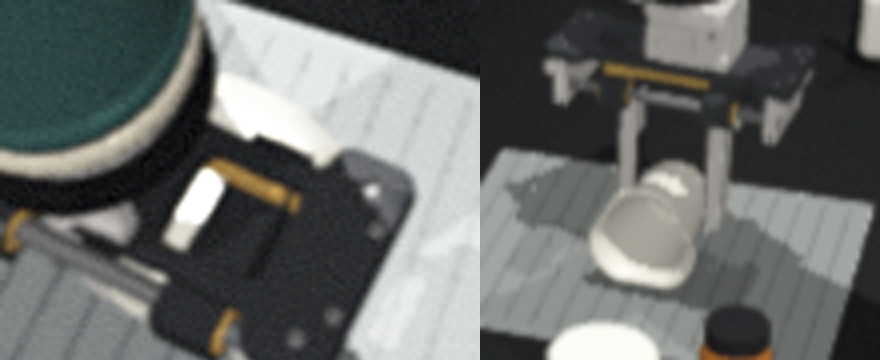

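Call:
{"api": "play_rows", "payload": {
  "increments": [
    [5.19,0,0,-0.5,0],
    [5.19,0,0,-1,0],
    [5.19,0,0,-1.5,0],
    [5.19,0,0,-2,0],
    [5.19,0,0,-2,0]
  ]
}}

```text
clock: 8.15
position: [0.5626, -0.1608, 0.0469]
eef_rot: [0.657, 0.754, 0.0, 0.001]
force: [0.1, -0.2, -0.3]
grip_width: 0.0521
```

```bash
python3 look.py l7
```

```text
pos [ 0.5626 -0.1608  0.0469] xhead 1.707 q6 [-0.38  0.24  1.51 -0.    1.38 -0.51] cmd cm [-0.08 -0.17  3.64] yaw 0.002 t 8.15 F [ 0.06 -0.23 -0.34] w 0.0521
```

View pics/l7.png

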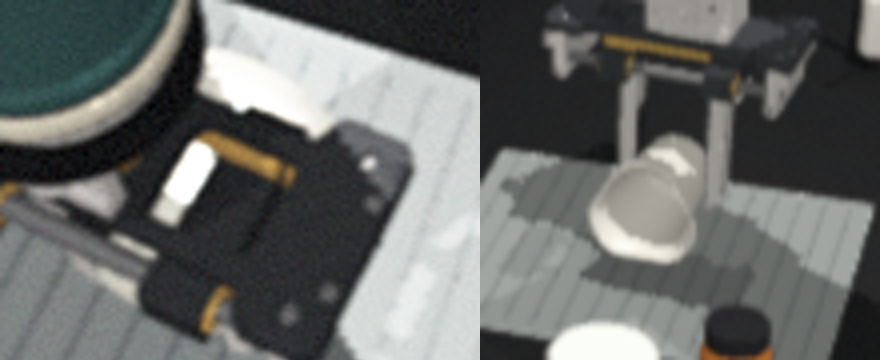

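Call:
{"api": "play_rows", "payload": {
  "increments": [
    [5.2,0,0,0,0],
    [5.2,0,0,0,0],
    [5.2,0,0,0,0],
    [5.2,0,0,0,0],
    [5.2,0,0,0,0],
    [5.2,0,0,0,0]
  ]
}}

```text
clock: 8.85
position: [0.5618, -0.1605, 0.0455]
eef_rot: [0.657, 0.754, -0.0, 0.0]
force: [0.6, -0.0, 0.4]
grip_width: 0.0521
```

```bash
python3 look.py l8
```

```text
pos [ 0.5618 -0.1605  0.0455] xhead 1.707 q6 [-0.38  0.25  1.51 -0.    1.38 -0.51] cmd cm [-0.13 -0.09  3.5 ] yaw 0.002 t 8.85 F [ 0.62 -0.01  0.37] w 0.0521
```

View pics/l8.png

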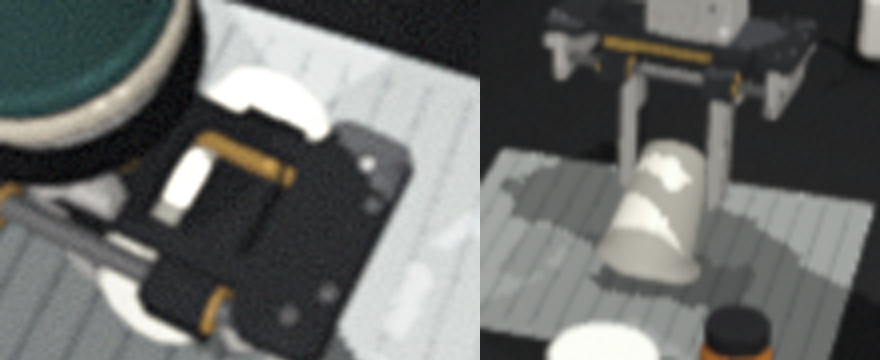

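Call:
{"api": "play_rows", "payload": {
  "increments": [
    [5.2,0,0,-0.3,0],
    [5.2,0,0,-0.6,0],
    [5.2,0,0,-0.9,0],
    [5.2,0,0,-1.2,0],
    [5.2,0,0,-1.2,0],
    [5.2,0,0,-1.2,0]
  ]
}}

```text
clock: 9.55
position: [0.5619, -0.1605, 0.0577]
eef_rot: [0.657, 0.754, 0.0, 0.0]
force: [-0.3, 0.5, -0.1]
grip_width: 0.0522
```

```bash
python3 look.py l9
```

```text
pos [ 0.5619 -0.1605  0.0577] xhead 1.707 q6 [-0.38  0.24  1.5  -0.    1.41 -0.51] cmd cm [-0.12 -0.1   4.72] yaw 0.002 t 9.55 F [-0.25  0.49 -0.14] w 0.0522
```

View pics/l9.png

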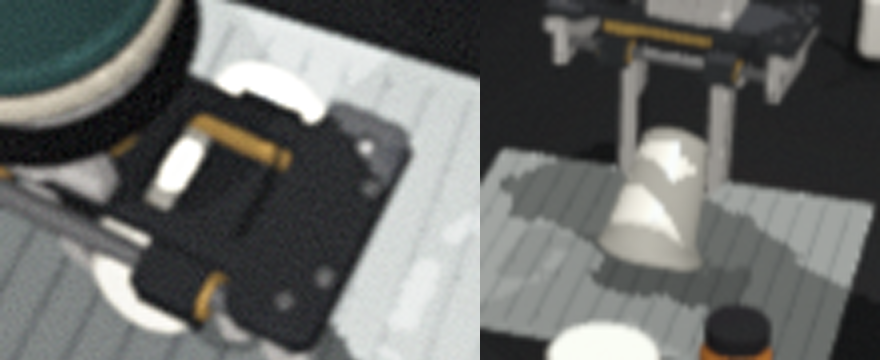

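Call:
{"api": "play_rows", "payload": {
  "increments": [
    [5.2,0,0,0.3,0],
    [5.2,0,0,0.6,0],
    [5.2,0,0,0.9,0],
    [5.2,0,0,1.2,0],
    [5.2,0,0,1.4,0],
    [5.2,0,0,1.6,0],
    [5.2,0,0,1.6,0],
    [5.2,0,0,1.6,0]
  ]
}}

```text
clock: 10.45
position: [0.5631, -0.1631, 0.0438]
eef_rot: [0.658, 0.753, -0.001, 0.003]
force: [-1.0, -4.4, 7.3]
grip_width: 0.0519
```

```bash
python3 look.py l10
```

```text
pos [ 0.5631 -0.1631  0.0438] xhead 1.706 q6 [-0.38  0.25  1.51 -0.    1.38 -0.51] cmd cm [ 0.16 -0.19  3.33] yaw 0.001 t 10.45 F [-0.98 -4.38  7.27] w 0.0519
```

View pics/l10.png

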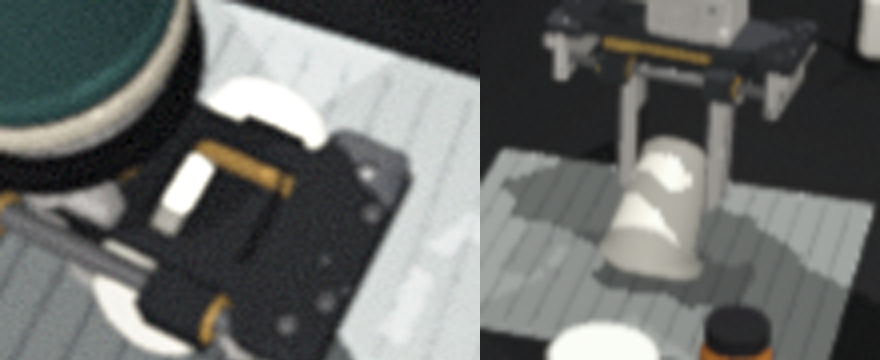

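Call:
{"api": "play_rows", "payload": {
  "increments": [
    [5.2,0,0,-0.15,0],
    [5.2,0,0,-0.25,0],
    [5.22,0,0,-0.25,0],
    [5.25,0,0,-0.25,0],
    [5.28,0,0,-0.25,0],
    [5.32,0,0,-0.25,0]
  ]
}}

```text
clock: 11.15
position: [0.561, -0.1595, 0.0428]
eef_rot: [0.657, 0.754, 0.0, -0.001]
force: [0.7, -0.3, 0.8]
grip_width: 0.0529
```

```bash
python3 look.py l11
```

```text
pos [ 0.561  -0.1595  0.0428] xhead 1.707 q6 [-0.37  0.25  1.52  0.    1.38 -0.51] cmd cm [-0.25 -0.02  3.23] yaw 0.002 t 11.15 F [ 0.73 -0.27  0.76] w 0.0529
```

View pics/l11.png

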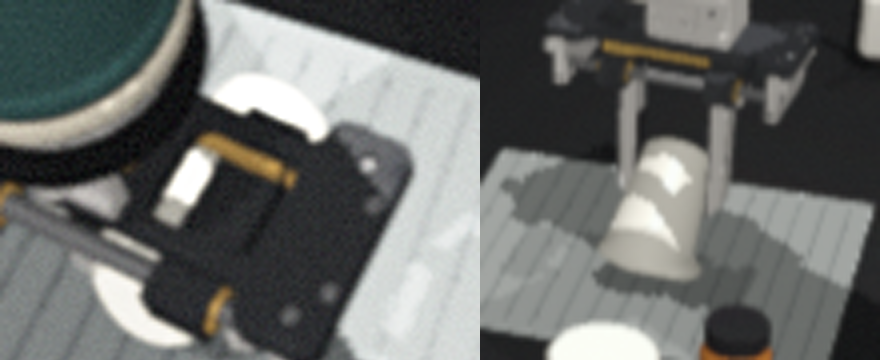

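Call:
{"api": "play_rows", "payload": {
  "increments": [
    [5.4,0,0,-0.25,0],
    [5.5,0,0,-0.25,0],
    [5.7,0,0,-0.25,0],
    [6.2,0,0,-0.25,0],
    [7,0,0,-0.25,0],
    [9.4,0,0,-0.25,0],
    [9.4,0,0,-0.25,0],
    [9.4,0,0,-0.25,0],
    [9.4,0,0,-0.25,0]
  ]
}}

```text
clock: 12.15
position: [0.5618, -0.1605, 0.0465]
eef_rot: [0.657, 0.754, -0.0, 0.0]
force: [0.2, -0.3, -0.2]
grip_width: 0.0933
```

```bash
python3 look.py l12
```

```text
pos [ 0.5618 -0.1605  0.0465] xhead 1.707 q6 [-0.38  0.24  1.51 -0.    1.39 -0.51] cmd cm [-0.13 -0.09  3.6 ] yaw 0.002 t 12.15 F [ 0.17 -0.28 -0.21] w 0.0933
```

View pics/l12.png

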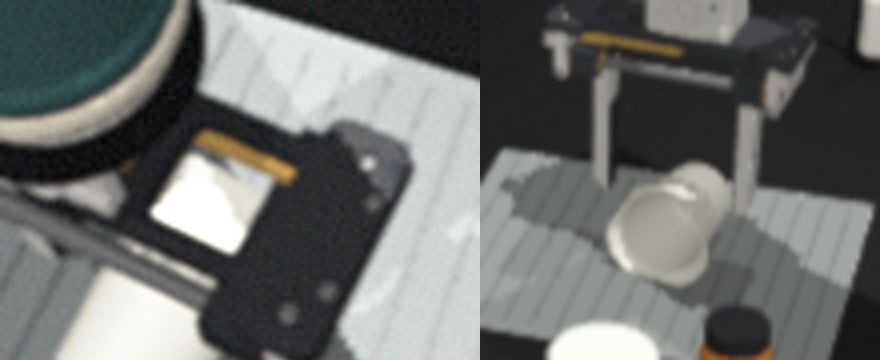

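Call:
{"api": "play_rows", "payload": {
  "increments": [
    [9.4,0,0,-4,0],
    [9.4,-1,0,-8,0],
    [9.4,-2,0,-12,0],
    [9.4,-2,0,-15,0],
    [9.4,-2,0,-15,0],
    [9.4,-2,0,-15,0]
  ]
}}

```text
clock: 12.85
position: [0.5647, -0.1804, 0.1969]
eef_rot: [0.657, 0.754, 0.0, 0.001]
force: [-0.0, 0.7, -1.1]
grip_width: 0.0943
```

```bash
python3 - <<'E'
from h import *
c=wcam(); pickle.dump(c,open('w1.pkl','wb')); cv2.imwrite('pics/w4.png',c['pixels'][...,::-1]); plan([.56,-.16,.2],1.7)
E
```

```text
pos [ 0.564  -0.18    0.1952] xhead 1.707 q6 [-0.4   0.18  1.28 -0.    1.68 -0.54] cmd cm [ 2.04 -0.13 -0.48] yaw 0.007 t 12.9 F [-0.41 -0.65 -0.81] w 0.0943
```

View pics/w4.png

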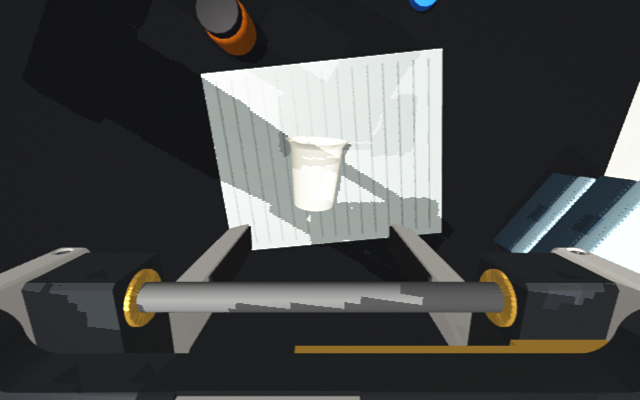

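```bash
python3 - <<'E'
from h import *
c=pickle.load(open('w1.pkl','rb')); zoom(c,'w4z.png',270,370,125,220,6)
E
```

```text
(no output)
```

View pics/w4z.png

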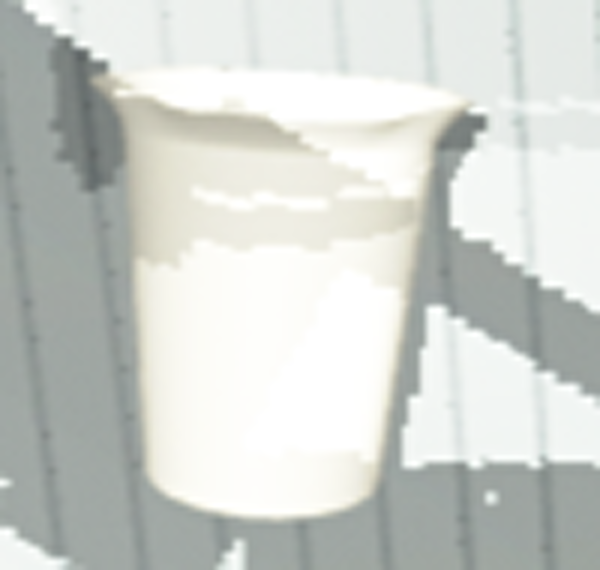

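```bash
sed -e 's/290,125/270,125/g; s/290:390/270:370/; s/^P=.*/P=np.array([(95,78),(150,68),(270,70),(400,82),(465,100),(465,108),(437,135),(425,220),(380,485),(350,508),(270,520),(190,505),(148,475),(138,300),(130,180),(122,115)],float)/' fw.py | sed 's/^rs=.*/rs=[minimize(cost,[.555,-.127,a],method="Nelder-Mead",options=dict(initial_simplex=np.array([[.555,-.127,a]]*4)+np.vstack([np.zeros(3),np.diag([.006,.006,.1])]))) for a in(1.55,1.65,1.75,1.85)]/' > fw2.py; python3 fw2.py
```

```text
[ 0.55687239 -0.15884567  1.6524349 ] 0.025817268171706428
mat [ 0.4274 -0.0949]
mat [ 0.7072 -0.0112]
mat [ 0.7746 -0.2332]
mat [ 0.4955 -0.3189]
jar [ 0.46435208 -0.04305469] cap [0.66736475 0.03849621]
```

View pics/fw.png

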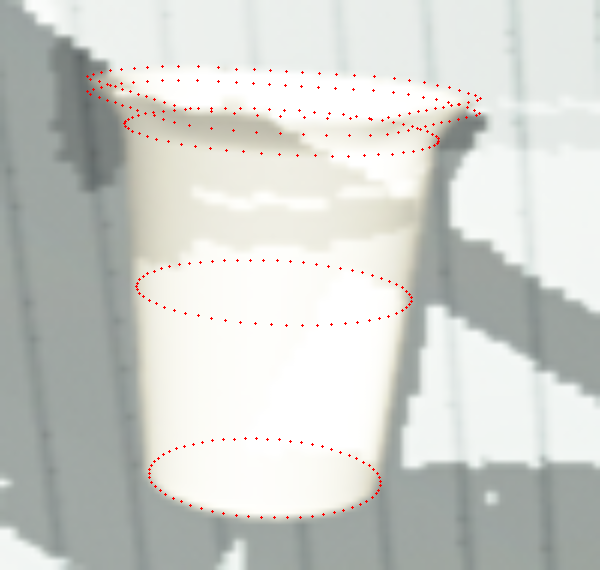

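```bash
python3 - <<'E'
from h import *
plan([.5595,-.1905,.0105],1.652)
E
```

```text
pos [ 0.564  -0.18    0.1952] xhead 1.707 q6 [-0.4   0.18  1.28 -0.    1.68 -0.54] cmd cm [-1.   -0.56 18.47] yaw 0.055 t 12.9 F [-0.41 -0.65 -0.81] w 0.0943
```

Call:
{"api": "play_rows", "payload": {
  "increments": [
    [9.4,-1,-0.55,4,0.055],
    [9.4,-1,-0.55,8,0.055],
    [9.4,-1,-0.55,12,0.055],
    [9.4,-1,-0.55,15,0.055],
    [9.4,-1,-0.55,17,0.055],
    [9.4,-1,-0.55,18.5,0.055],
    [9.4,-1,-0.55,18.5,0.055],
    [9.4,-1,-0.55,18.5,0.055]
  ]
}}

```text
clock: 13.7
position: [0.5602, -0.1908, 0.0112]
eef_rot: [0.678, 0.735, -0.0, -0.0]
force: [-0.1, 0.1, 0.2]
grip_width: 0.0942
```

Call:
{"api": "play_rows", "payload": {
  "increments": [
    [4,0,0,0,0],
    [4,0,0,0,0],
    [4,0,0,0,0],
    [4,0,0,0,0],
    [4,0,0,0,0],
    [4,0,0,0,0],
    [4,0,0,0,0],
    [4,0,0,-1,0],
    [4,0,0,-3,0],
    [4,0,0,-5.5,0]
  ]
}}

```text
clock: 14.7
position: [0.5595, -0.1905, 0.0663]
eef_rot: [0.678, 0.735, -0.0, -0.001]
force: [0.5, -0.2, -0.0]
grip_width: 0.0506
```

Call:
{"api": "play_rows", "payload": {
  "increments": [
    [4.9,0,0,0,0],
    [5.0,0,0,0,0],
    [5.1,0,0,0,0],
    [5.14,0,0,0,0],
    [5.16,0,0,0,0],
    [5.18,0,0,0,0],
    [5.19,0,0,0,0],
    [5.19,0,0,0,0]
  ]
}}

```text
clock: 15.5
position: [0.5604, -0.191, 0.0664]
eef_rot: [0.678, 0.735, -0.0, 0.0]
force: [-0.4, -0.2, -0.2]
grip_width: 0.0516
```

```bash
python3 look.py m1
```

```text
pos [ 0.5604 -0.191   0.0664] xhead 1.652 q6 [-0.42  0.25  1.47 -0.    1.43 -0.51] cmd cm [2.89 0.3  5.59] yaw -0.053 t 15.5 F [-0.36 -0.25 -0.17] w 0.0516
```

View pics/m1.png

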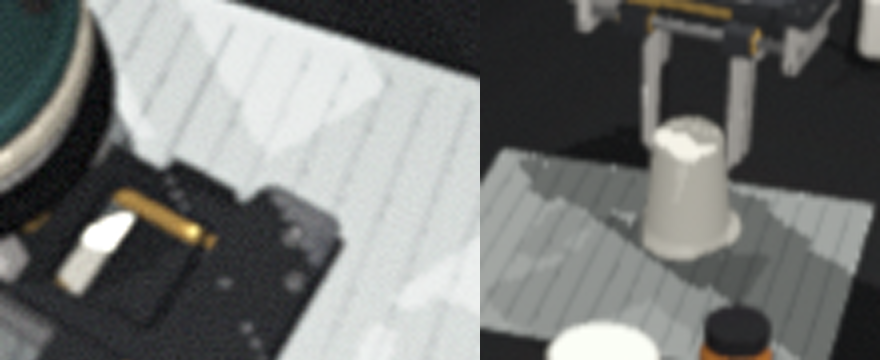

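Call:
{"api": "play_rows", "payload": {
  "increments": [
    [5.19,0,0,0,0],
    [5.19,0,0,0.2,0],
    [5.19,0,0,0.4,0],
    [5.19,0,0,0.6,0],
    [5.19,0,0,0.8,0],
    [5.19,0,0,1.0,0],
    [5.19,0,0,1.0,0]
  ]
}}

```text
clock: 16.3
position: [0.5619, -0.1947, 0.0597]
eef_rot: [0.678, 0.735, -0.001, 0.004]
force: [0.1, -6.7, 10.1]
grip_width: 0.0518
```

```bash
python3 look.py m2
```

```text
pos [ 0.5619 -0.1947  0.0597] xhead 1.651 q6 [-0.43  0.25  1.48 -0.01  1.41 -0.51] cmd cm [3.31 0.17 4.89] yaw -0.054 t 16.3 F [ 0.06 -6.66 10.08] w 0.0518
```

View pics/m2.png

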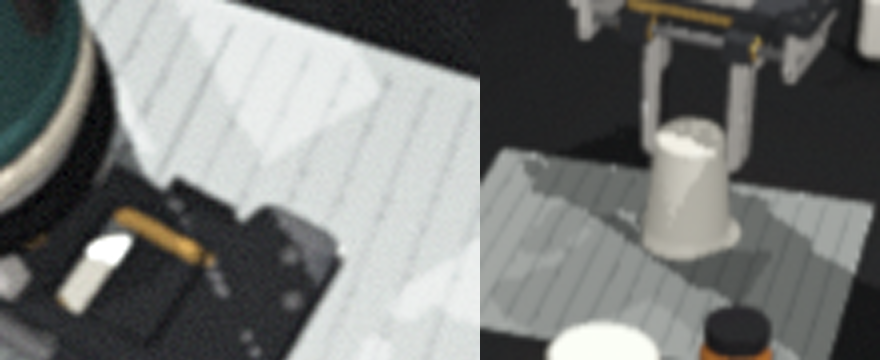

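Call:
{"api": "play_rows", "payload": {
  "increments": [
    [5.19,0,0,-0.3,0],
    [5.19,0,0,-0.6,0],
    [5.19,0,0,-0.6,0]
  ]
}}

```text
clock: 16.7
position: [0.5601, -0.1902, 0.062]
eef_rot: [0.678, 0.735, 0.0, -0.001]
force: [-0.4, 0.0, -0.4]
grip_width: 0.052
```

```bash
python3 look.py m3; python3 - <<'E'
from h import *
c=wcam(); zoom(c,'m3w.png',200,440,120,320,3); d=camera('side'); zoom(d,'m3s.png',290,400,110,190,6)
E
```

```text
pos [ 0.5601 -0.1902  0.062 ] xhead 1.652 q6 [-0.42  0.25  1.47  0.    1.42 -0.51] cmd cm [2.81 0.34 5.16] yaw -0.053 t 16.7 F [-0.36  0.02 -0.35] w 0.052
```

View pics/m3w.png

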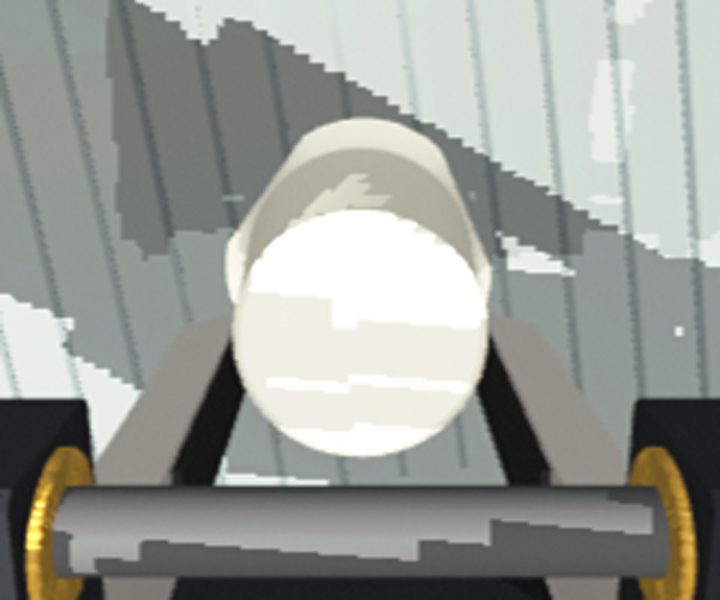

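View pics/m3s.png

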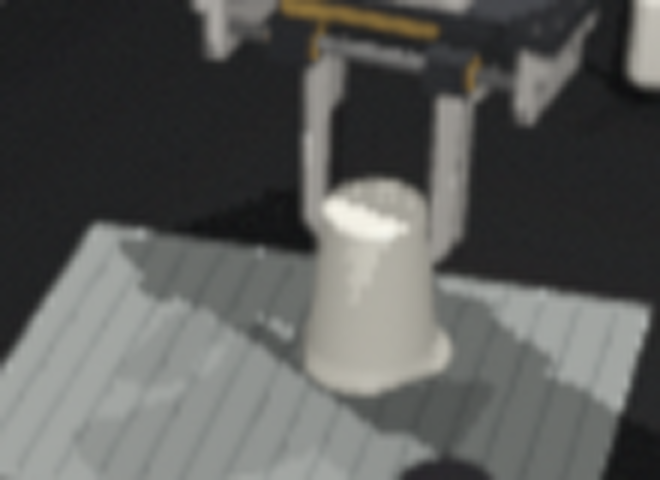

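Call:
{"api": "play_rows", "payload": {
  "increments": [
    [5.25,0,0,0,0],
    [5.3,0,0,0,0],
    [5.4,0,0,0,0],
    [5.6,0,0,0,0],
    [6,0,0,0,0],
    [7,0,0,0,0],
    [9.4,0,0,0,0],
    [9.4,0,0,0,0]
  ]
}}

```text
clock: 17.7
position: [0.5604, -0.191, 0.0625]
eef_rot: [0.678, 0.735, -0.0, 0.0]
force: [0.1, -1.2, -0.7]
grip_width: 0.0806
```

```bash
python3 - <<'E'
from h import *
plan([.56,-.16,.2],1.7)
c=wcam(); zoom(c,'m4w.png',200,440,120,320,3); d=camera('side'); zoom(d,'m4s.png',290,400,110,190,6)
E
```

```text
pos [ 0.5604 -0.191   0.0625] xhead 1.652 q6 [-0.42  0.25  1.47 -0.    1.42 -0.51] cmd cm [  3.09   0.21 -13.75] yaw -0.048 t 17.7 F [ 0.13 -1.22 -0.7 ] w 0.0806
```

View pics/m4w.png

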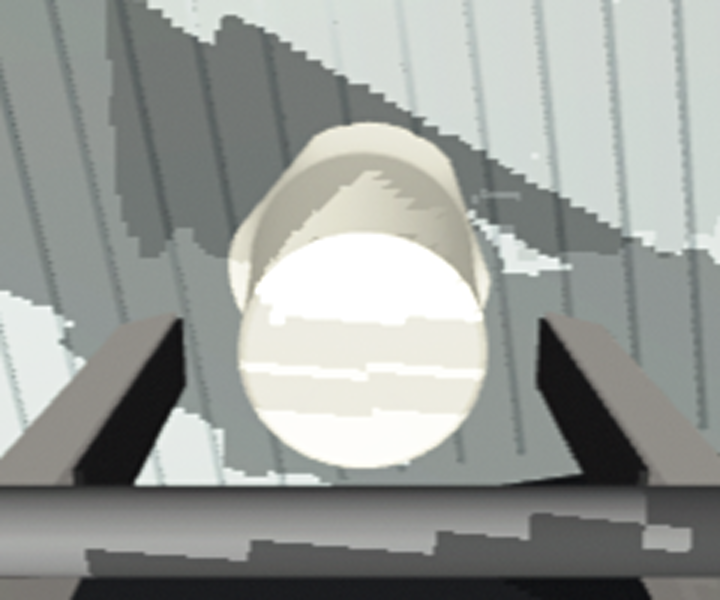

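View pics/m4s.png

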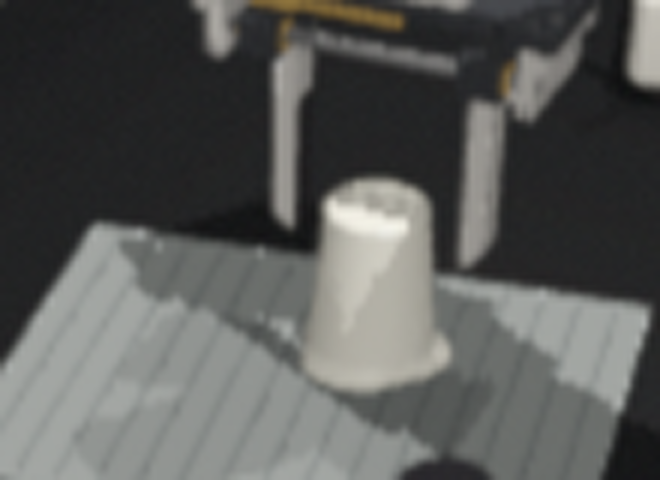

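```bash
python3 - <<'E'
from h import *
c=wcam(); b=onz(c,320.8,236.7,.085); print(b)
plan([b[0],b[1],.049],1.652)
E
```

```text
[ 0.56117974 -0.18279223  0.085     ]
pos [ 0.5604 -0.1909  0.0625] xhead 1.652 q6 [-0.42  0.25  1.47 -0.    1.42 -0.51] cmd cm [0.81 0.14 1.35] yaw -0.0 t 17.85 F [-0.13 -0.73 -0.12] w 0.0923
```

Call:
{"api": "play_rows", "payload": {
  "increments": [
    [9.4,0.8,0.1,0.5,0],
    [9.4,0.8,0.1,1.35,0],
    [9.4,0.8,0.1,1.35,0],
    [9.4,0.8,0.1,1.35,0],
    [7,0.8,0.1,1.35,0],
    [6,0.8,0.1,1.35,0],
    [5.5,0.8,0.1,1.35,0],
    [5.3,0.8,0.1,1.35,0],
    [5,0.8,0.1,1.35,0],
    [5,0.8,0.1,1.35,0]
  ]
}}

```text
clock: 18.85
position: [0.5608, -0.183, 0.0491]
eef_rot: [0.678, 0.735, 0.0, 0.0]
force: [0.3, -0.1, -0.2]
grip_width: 0.0541
```

Call:
{"api": "play_rows", "payload": {
  "increments": [
    [4,0,0,0,0],
    [4,0,0,0,0],
    [4,0,0,0,0]
  ]
}}

```text
clock: 19.15
position: [0.5608, -0.1829, 0.0491]
eef_rot: [0.678, 0.735, -0.0, 0.0]
force: [-0.1, -0.2, -0.6]
grip_width: 0.0542
```

```bash
python3 - <<'E'
from h import *
plan([.5869,.1954,.2],1.652)
c=wcam(); zoom(c,'m5w.png',200,440,120,320,3); d=camera('side'); zoom(d,'m5s.png',290,400,110,190,6)
E
```

```text
pos [ 0.5608 -0.1829  0.0491] xhead 1.652 q6 [-0.41  0.25  1.49 -0.    1.39 -0.49] cmd cm [ 37.5    5.66 -15.1 ] yaw -0.0 t 19.15 F [-0.07 -0.19 -0.61] w 0.0542
```

View pics/m5w.png

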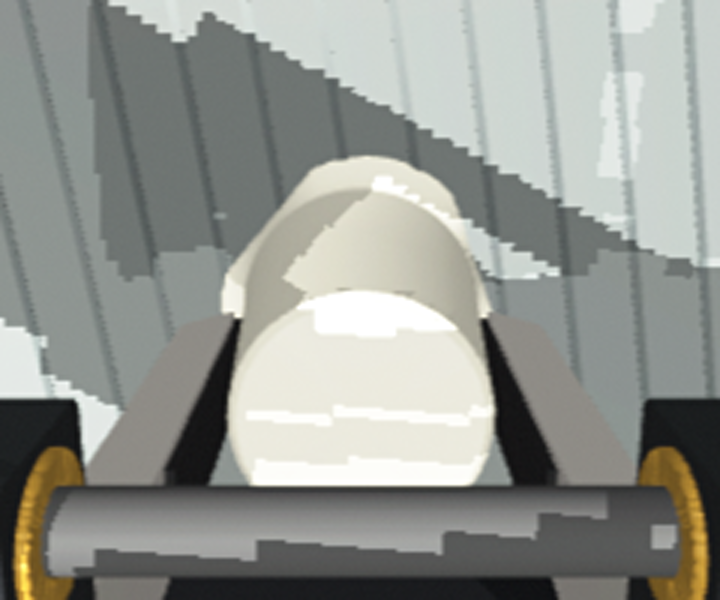

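View pics/m5s.png

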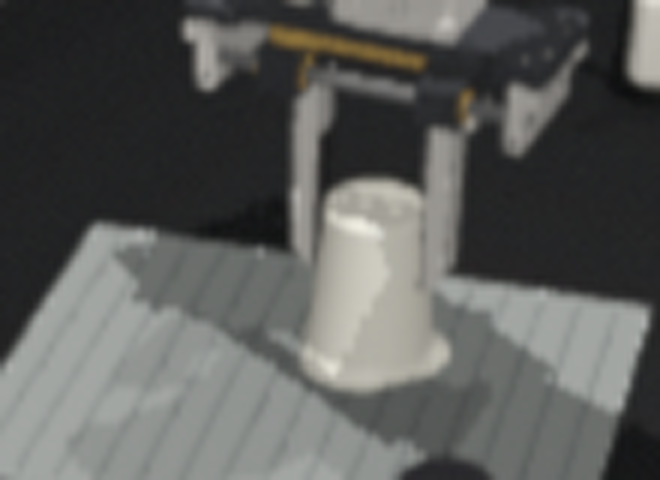

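Call:
{"api": "play_rows", "payload": {
  "increments": [
    [4,0,0,-3,0],
    [4,0,0,-7,0],
    [4,0,0,-11,0],
    [4,3,0.6,-15,0],
    [4,7,1.3,-15,0],
    [4,11,2,-15,0],
    [4,15,2.7,-15,0],
    [4,19,3.4,-15,0],
    [4,23,4,-15,0],
    [4,26,4.5,-15,0]
  ]
}}

```text
clock: 20.25
position: [0.5842, 0.0824, 0.1987]
eef_rot: [0.677, 0.736, 0.0, -0.0]
force: [-0.5, -0.8, -1.2]
grip_width: 0.0539
```

Call:
{"api": "play_rows", "payload": {
  "increments": [
    [4,0,0,0,0],
    [4,0,0,0,0],
    [4,0,0,0,0],
    [4,0,0,0,0]
  ]
}}

```text
clock: 20.65
position: [0.5846, 0.0785, 0.1989]
eef_rot: [0.679, 0.734, -0.0, 0.0]
force: [-0.9, -0.0, -0.7]
grip_width: 0.0544
```

```bash
python3 - <<'E'
from h import *
plan([.5869,.1954,.2],1.652)
c=wcam(); pickle.dump(c,open('w6.pkl','wb')); cv2.imwrite('pics/w6.png',c['pixels'][...,::-1])
E
```

```text
pos [0.5846 0.0785 0.1989] xhead 1.65 q6 [ 0.04  0.18  1.28 -0.    1.68 -0.04] cmd cm [11.64  1.15 -0.11] yaw -0.002 t 20.65 F [-0.93 -0.02 -0.7 ] w 0.0544
```

View pics/w6.png

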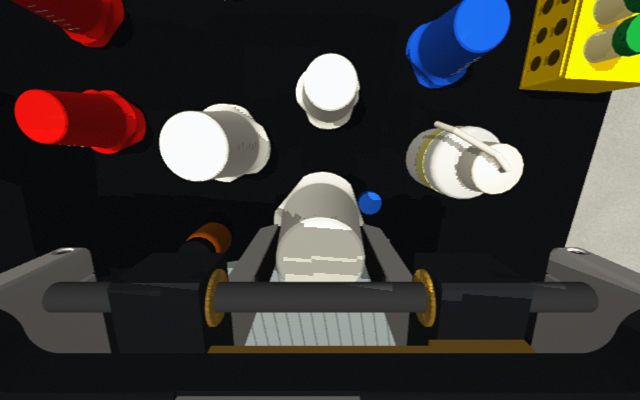

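```bash
python3 - <<'E'
from h import *
c=pickle.load(open('w6.pkl','rb')); zoom(c,'w6z.png',270,380,40,140,6)
E
```

```text
(no output)
```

View pics/w6z.png

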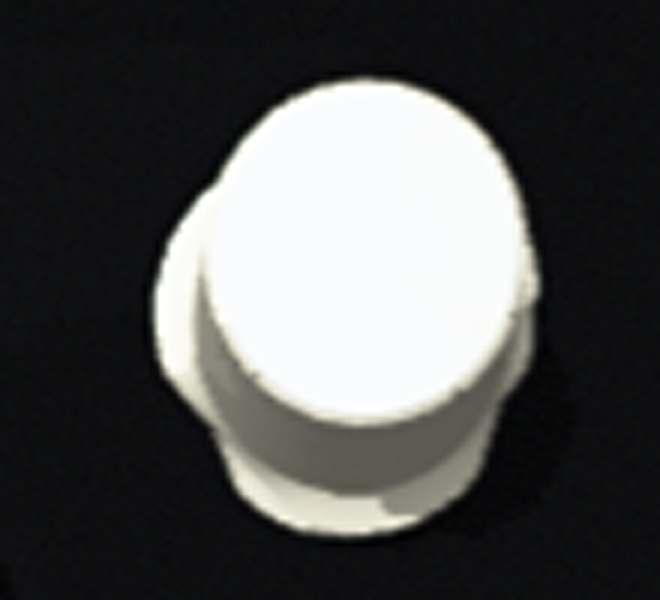

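```bash
cat >> h.py <<'E'
def disc(c,box,z,thr=235):
    x0,x1,y0,y1=box; g=c['pixels'][y0:y1,x0:x1].min(2); m=(g>thr).astype(np.uint8)
    cn=max(cv2.findContours(m,cv2.RETR_EXTERNAL,cv2.CHAIN_APPROX_NONE)[0],key=cv2.contourArea)[:,0]
    cn=cv2.convexHull(cn)[:,0]
    P=np.array([onz(c,u+x0,v+y0,z)[:2] for u,v in cn])
    A=np.c_[2*P,np.ones(len(P))]; s=np.linalg.lstsq(A,(P**2).sum(1),rcond=None)[0]
    r=np.sqrt(s[2]+s[0]**2+s[1]**2); print('disc',s[:2].round(4),'r',r.round(4),'rms',np.std(np.linalg.norm(P-s[:2],axis=1)).round(5)); return s[:2]
E
python3 - <<'E'
from h import *
c=pickle.load(open('w6.pkl','rb'))
b=disc(c,(290,370,45,125),.1); disc(c,(290,370,45,125),.1,250)
disc(c,(155,235,100,190),.12,250)
# held beaker base, z = TCP+.0491->.085 => +.0359
z=observe()['position'][2]+.0359
for v in ((277,219),(363,219),(320,219)): pass
zoom(c,'w6y.png',260,380,165,285,5)
plan([b[0],b[1],.2],1.652)
E
```

```text
disc [0.5817 0.194 ] r 0.0265 rms 0.00242
disc [0.5846 0.1972] r 0.0218 rms 0.0001
disc [0.4639 0.1248] r 0.0281 rms 0.00026
pos [0.5846 0.0785 0.199 ] xhead 1.65 q6 [ 0.04  0.18  1.28 -0.    1.68 -0.04] cmd cm [11.53  0.62 -0.11] yaw -0.002 t 20.7 F [-0.27 -1.34 -1.55] w 0.054
```

View pics/w6y.png

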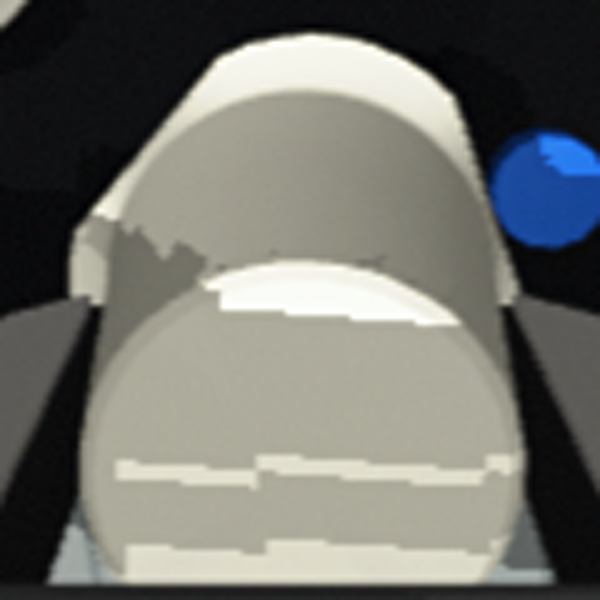

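```bash
python3 - <<'E'
from h import *
from scipy.optimize import least_squares
c=pickle.load(open('w6.pkl','rb'))
def fitc(pts,z,r0=None):
    P=np.array([onz(c,u,v,z)[:2] for u,v in pts])
    f=lambda p:np.linalg.norm(P-p[:2],axis=1)-(r0 or p[2]); s=least_squares(f,[*P.mean(0),.025]); return s.x.round(4),(f(s.x)*1000).round(1)
m=np.array([(203,250),(523,250),(368,77),(360,424),(250,135),(485,135),(250,365),(485,365)])/6+[270-.5,40-.5]
print(fitc(m,.1))
# edge-scan: gray>200 contours upper half only
g=c['pixels'].min(2); pts=[]
for u in range(306,356):
    col=g[45:80,u].astype(float); k=np.argmax(col>130)
    if k>0 and k<34: pts.append((u,45+k-1+(130-col[k-1])/(col[k]-col[k-1])))
print(len(pts),fitc(pts,.1),fitc(pts,.1,.025)[0])
zb=.1989+.0359
b=np.array([(80,460),(525,460),(303,258),(115,355),(485,355),(200,290),(410,290)])/5+[260-.5,165-.5]
print(fitc(b,zb),fitc(b,zb,.025))
E
```

```text
(array([0.586 , 0.1955, 0.025 ]), array([ 0.4, -0.3,  0.2,  0.3, -0.2,  0. , -0.5,  0.2]))
50 (array([0.586 , 0.1947, 0.0254]), array([ 0. ,  0. , -0.1, -0.1,  0. , -0. , -0.1, -0. ,  0. ,  0.2,  0.1,
       -0. ,  0.2,  0. , -0. , -0. ,  0.1,  0.1, -0. , -0. , -0. , -0.1,
       -0.1, -0. ,  0. ,  0. , -0.1, -0.1, -0.1,  0. ,  0.1,  0. , -0.1,
       -0. ,  0. , -0. ,  0. , -0. ,  0.1,  0. ,  0.1, -0. ,  0.1,  0.1,
        0.1,  0.1, -0.1,  0. , -0.1, -0. ])) [0.5859 0.1952 0.025 ]
(array([0.5855, 0.078 , 0.0249]), array([-0. ,  0.1,  0.5,  0.1, -0.2, -0.4, -0.1])) (array([0.5855, 0.0779, 0.025 ]), array([-0.1,  0.1,  0.6,  0.1, -0.2, -0.4, -0.1]))
```

```bash
python3 - <<'E'
from h import *
s=observe(); p=s['position']; plan([p[0]+.0005,p[1]+.1174,.165],1.652)
E
```

```text
pos [0.5846 0.0785 0.199 ] xhead 1.65 q6 [ 0.04  0.18  1.28 -0.    1.68 -0.04] cmd cm [11.7   0.98  3.39] yaw -0.002 t 20.7 F [-0.27 -1.34 -1.55] w 0.054
```

Call:
{"api": "play_rows", "payload": {
  "increments": [
    [4,3,0.25,0,0],
    [4,6,0.5,0,0],
    [4,9,0.75,0,0],
    [4,11.7,0.98,0,0],
    [4,11.7,0.98,0,0],
    [4,11.7,0.98,1.5,0],
    [4,11.7,0.98,3.4,0],
    [4,11.7,0.98,3.4,0],
    [4,11.7,0.98,3.4,0],
    [4,11.7,0.98,3.4,0]
  ]
}}

```text
clock: 21.7
position: [0.5854, 0.1965, 0.1657]
eef_rot: [0.678, 0.735, 0.0, 0.0]
force: [-0.0, -0.0, -0.0]
grip_width: 0.0542
```

```bash
python3 - <<'E'
from h import *
plan([.5851,.1959,.165],1.652)
a=camera('scene'); b=camera('side'); zoom(a,'p.png',320,430,60,240,3); zoom(b,'q.png',220,330,100,280,3)
cv2.imwrite('pics/n1.png',np.hstack([cv2.imread('pics/p.png'),cv2.imread('pics/q.png')]))
E
```

```text
pos [0.5854 0.1965 0.1657] xhead 1.651 q6 [ 0.23  0.25  1.27 -0.    1.63  0.15] cmd cm [-0.05 -0.03  0.07] yaw -0.001 t 21.7 F [-0.   -0.02 -0.03] w 0.0542
```

View pics/n1.png

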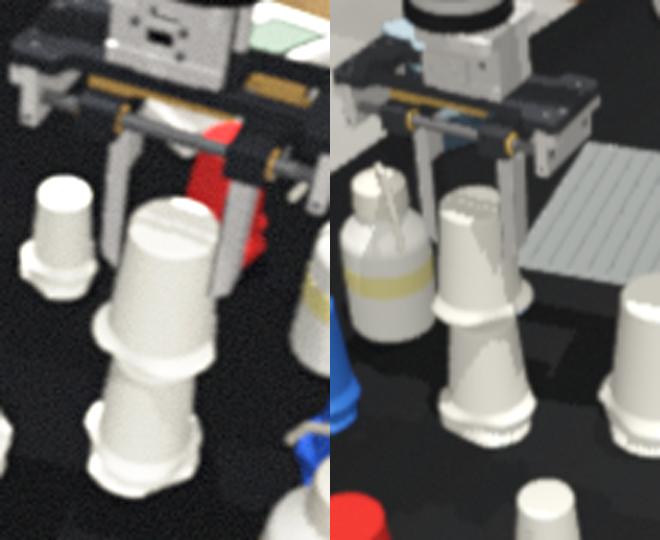

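Call:
{"api": "play_rows", "payload": {
  "increments": [
    [4,0,0,1,0],
    [4,0,0,2,0],
    [4,0,0,3,0],
    [4,0,0,4,0],
    [4,0,0,5,0],
    [4,0,0,5.8,0],
    [4,0,0,6.5,0],
    [4,0,0,7,0],
    [4,0,0,7,0],
    [4,0,0,7,0]
  ]
}}

```text
clock: 22.8
position: [0.585, 0.1974, 0.0951]
eef_rot: [0.678, 0.735, 0.0, 0.0]
force: [-1.2, -0.0, -0.3]
grip_width: 0.0538
```

```bash
python3 - <<'E'
from h import *
plan([.5851,.1959,.0821],1.652)
a=camera('scene'); b=camera('side'); zoom(a,'p.png',320,430,90,240,4); zoom(b,'q.png',220,310,150,270,4)
a,b=cv2.imread('pics/p.png'),cv2.imread('pics/q.png');h=min(len(a),len(b))
cv2.imwrite('pics/n2.png',np.hstack([a[-h:],b[-h:]]))
E
```

```text
pos [0.585  0.1974 0.0951] xhead 1.652 q6 [ 0.23  0.28  1.37 -0.    1.49  0.15] cmd cm [-0.15 -0.    1.3 ] yaw -0.0 t 22.8 F [-1.17 -0.01 -0.27] w 0.0538
```

View pics/n2.png

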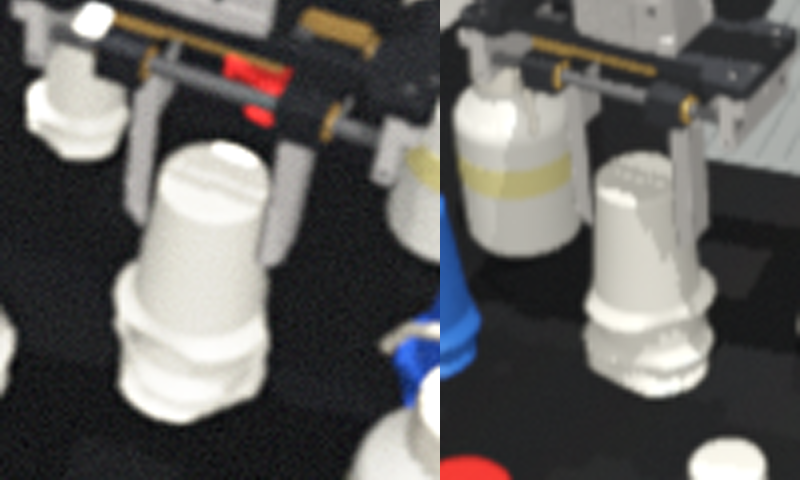

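Call:
{"api": "play_rows", "payload": {
  "increments": [
    [4,-0.1,0,0.15,0],
    [4,-0.1,0,0.3,0],
    [4,-0.1,0,0.45,0],
    [4,-0.1,0,0.6,0],
    [4,-0.1,0,0.72,0],
    [4,-0.1,0,0.84,0],
    [4,-0.1,0,0.96,0],
    [4,-0.1,0,1.0,0]
  ]
}}

```text
clock: 23.7
position: [0.5853, 0.1962, 0.0857]
eef_rot: [0.678, 0.735, 0.0, 0.0]
force: [0.2, -0.6, 2.9]
grip_width: 0.0542
```

```bash
cat > st.py <<'E'
from h import *
F=[];Z=[];W=[]
for i in range(1):
    s=observe();F.append(s['force']);Z.append(s['position'])
print(np.round(F,2),np.round(Z,4),s['ft_torque'].round(3),R.from_quat(s['eef_rot']).as_matrix()[:,2].round(4),s['clock'])
E
python3 st.py
```

```text
[[ 0.24 -0.57  2.93]] [[0.5853 0.1962 0.0857]] [-0.195 -0.076 -0.01 ] [ 0.0011 -0.     -1.    ] 23.7
```

Call:
{"api": "play_rows", "payload": {
  "increments": [
    [4,0,0,0.12,0],
    [4,0,0,0.24,0],
    [4,0,0,0.3,0]
  ]
}}

```text
clock: 24.0
position: [0.5853, 0.1963, 0.0824]
eef_rot: [0.678, 0.735, 0.0, 0.0]
force: [0.1, -1.4, 4.3]
grip_width: 0.0542
```

```bash
python3 st.py
```

```text
[[ 0.14 -1.38  4.25]] [[0.5853 0.1963 0.0824]] [-0.203 -0.118  0.019] [ 0.0011 -0.     -1.    ] 24.0
```

Call:
{"api": "play_rows", "payload": {
  "increments": [
    [4,0,0,0,0],
    [4,0,0,0,0]
  ]
}}

```text
clock: 24.2
position: [0.5853, 0.1963, 0.0822]
eef_rot: [0.678, 0.735, 0.0, 0.0]
force: [0.4, -1.2, 4.5]
grip_width: 0.0539
```

```bash
python3 st.py;  python3 - <<'E'
from h import *
a=camera('scene'); b=camera('side'); zoom(a,'p.png',335,405,130,230,5); zoom(b,'q.png',245,305,180,260,6)
a,b=cv2.imread('pics/p.png'),cv2.imread('pics/q.png');h=min(len(a),len(b))
cv2.imwrite('pics/n3.png',np.hstack([a[-h:],b[-h:]]))
E
```

```text
[[ 0.38 -1.21  4.46]] [[0.5853 0.1963 0.0822]] [-0.225 -0.2    0.028] [ 9.e-04 -0.e+00 -1.e+00] 24.2
```

View pics/n3.png

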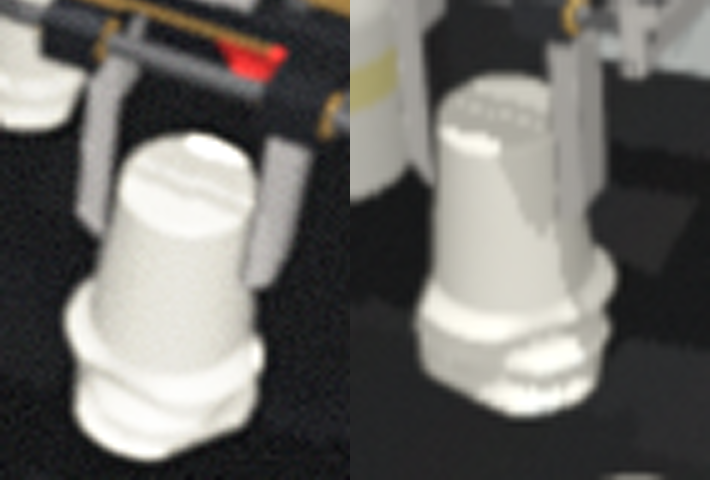

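Call:
{"api": "play_rows", "payload": {
  "increments": [
    [4,0,0,-0.06,0],
    [4,0,0,-0.12,0],
    [4,0,0,-0.12,0]
  ]
}}

```text
clock: 24.6
position: [0.5844, 0.1964, 0.0823]
eef_rot: [0.678, 0.735, -0.001, -0.001]
force: [0.9, -0.4, 0.4]
grip_width: 0.0537
```

```bash
python3 st.py
```

```text
[[ 0.95 -0.41  0.42]] [[0.5844 0.1964 0.0823]] [-0.038 -0.296 -0.024] [-0.0016 -0.     -1.    ] 24.6
```

Call:
{"api": "play_rows", "payload": {
  "increments": [
    [5.2,0,0,0,0],
    [5.4,0,0,0,0],
    [5.5,0,0,0,0],
    [5.7,0,0,0,0],
    [6.2,0,0,0,0],
    [7.5,0,0,0,0],
    [9.4,0,0,0,0],
    [9.4,0,0,0,0],
    [9.4,0,0,0,0]
  ]
}}

```text
clock: 25.5
position: [0.585, 0.1963, 0.0832]
eef_rot: [0.678, 0.735, 0.0, 0.0]
force: [-0.6, 0.4, 0.1]
grip_width: 0.0905
```

Call:
{"api": "play_rows", "payload": {
  "increments": [
    [9.4,0,0,-1,0],
    [9.4,0,0,-3,0],
    [9.4,0,0,-6,0],
    [9.4,0,0,-10,0],
    [9.4,-2,0,-13,0],
    [9.4,-6,0,-13,0],
    [9.4,-9,0,-13,0],
    [9.4,-9,0,-13,0],
    [9.4,-9,0,-13,0]
  ]
}}

```text
clock: 26.4
position: [0.5923, 0.1064, 0.2138]
eef_rot: [0.678, 0.735, 0.001, 0.0]
force: [0.1, -0.9, -0.3]
grip_width: 0.0938
```

```bash
python3 st.py;  python3 - <<'E'
from h import *
c=wcam(); cv2.imwrite('pics/w7.png',c['pixels'][...,::-1]); pickle.dump(c,open('w7.pkl','wb'))
a=camera('scene'); b=camera('side'); pickle.dump((a,b),open('ab.pkl','wb')); zoom(a,'p.png',335,405,130,230,6); zoom(b,'q.png',245,305,180,260,7)
a,b=cv2.imread('pics/p.png'),cv2.imread('pics/q.png');h=min(len(a),len(b))
cv2.imwrite('pics/n4.png',np.hstack([a[-h:],b[-h:]]))
E
```

```text
[[ 0.15 -0.91 -0.28]] [[0.5923 0.1064 0.2138]] [-0.033 -0.077  0.039] [ 7.e-04  7.e-04 -1.e+00] 26.4
```

View pics/n4.png

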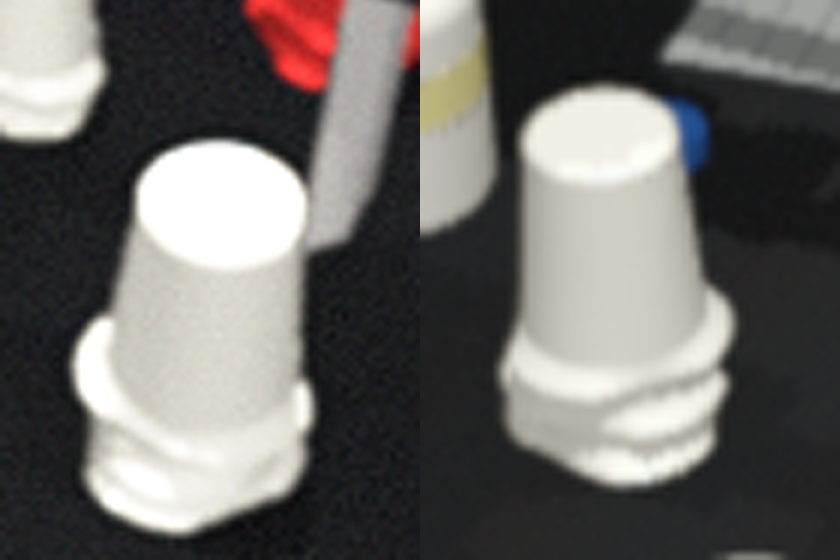

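View pics/w7.png

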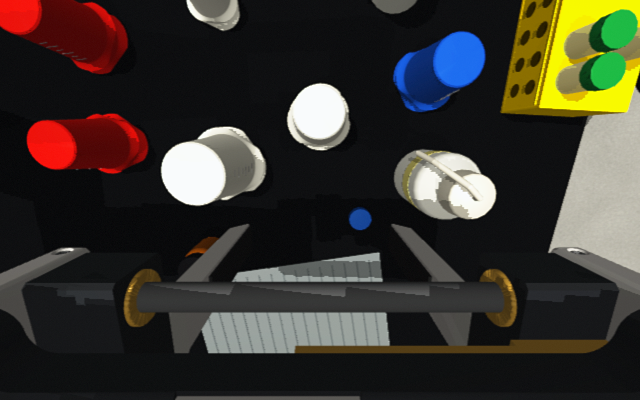

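```bash
python3 - <<'E'
from h import *
S,D=camera('scene'),camera('side')
def fitdisc(c,box,thr):
    x0,x1,y0,y1=box;g=cv2.GaussianBlur(c['pixels'][y0:y1,x0:x1].min(2),(3,3),0)
    m=(g>thr).astype(np.uint8);cn=max(cv2.findContours(m,0,1)[0],key=cv2.contourArea);return cv2.fitEllipse(cn)
print(fitdisc(S,(350,395,148,190),240),fitdisc(D,(245,305,185,215),228))
for z in (.100,.114,.116,.118,.120,.122):
    print(z,(proj(S,[[.586,.1954,z]])-proj(S,[[.586,.1954,.1]])+[371.7,178.3]).round(1),(proj(D,[[.586,.1954,z]])-proj(D,[[.586,.1954,.1]])+[270.7,205.7]).round(1))
zoom(S,'zz1.png',340,410,140,230,6)
E
```

```text
((21.487577438354492, 22.8006534576416), (18.337560653686523, 25.570980072021484), 97.06970977783203) ((27.212324142456055, 17.101837158203125), (5.136047840118408, 15.526849746704102), 77.0245361328125)
0.1 [[371.7 178.3]] [[270.7 205.7]]
0.114 [[372.5 173.1]] [[270.3 200.8]]
0.116 [[372.6 172.3]] [[270.3 200.1]]
0.118 [[372.7 171.6]] [[270.2 199.4]]
0.12 [[372.8 170.8]] [[270.2 198.7]]
0.122 [[372.9 170.1]] [[270.1 198. ]]
```

```bash
python3 - <<'E'
from h import *
a0=cv2.imread('pics/scene0.png'); d0=cv2.imread('pics/side0.png')
S,D=camera('scene'),camera('side')
def top(img,c0,thr,n=120):
    g=cv2.GaussianBlur(img.min(2).astype(np.float32),(0,0),.7); P=[]
    # upper silhouette half of disc against dark background
    for t in np.linspace(np.pi*1.1,np.pi*1.9,n):
        r=np.arange(6,22,.1); u=c0[0]+r*np.cos(t); v=c0[1]+r*np.sin(t)
        p=cv2.remap(g,u.astype(np.float32)[None],v.astype(np.float32)[None],1)[0]; k=np.argmax(p<thr); P.append((u[k],v[k]))
    return np.array(P)
for nm,im0,c,ca,cb,thr in(('scene',a0,S,(371.4,178),(371.5,170.8),120),('side',d0,D,(270.4,205.4),(270.5,199.1),110)):
    A,B=top(im0,ca,thr),top(c['pixels'],cb,thr)
    print(nm,(np.median(B-A,axis=0)).round(2),(np.mean(B-A,axis=0)).round(2))
E
```

```text
scene [ 0.1  -7.46] [ 0.19 -7.44]
side [ 0.1  -5.98] [ 0.02 -5.95]
```

```bash
python3 - <<'E'
from h import *
snap('scene','end.png'); print(job_done(), observe()['clock'])
E
```

```text
the job is handed in; nothing more can be done
the job is handed in; nothing more can be done
```

View pics/end.png

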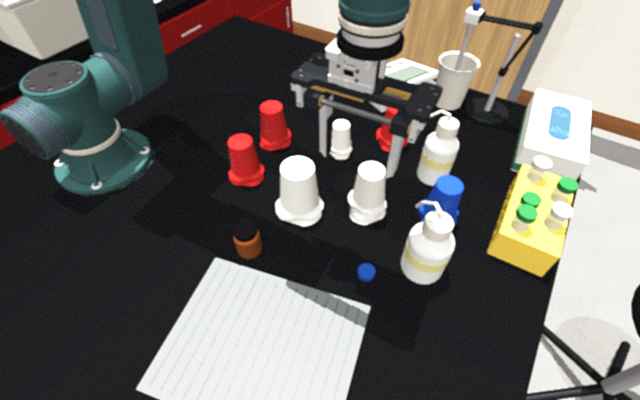

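The beaker is on the stack of its own size, mouth down, and I handed the job in at about 27 s of the 64 s allowed. The result is not yet confirmed, because the hand-in gives no verdict.

**How it went:** I gripped the beaker near its base with a light grip, so it swung mouth down under its own weight. On the first try it was still tilted when I let go, and it fell back on its side on the mat. The second try left it standing mouth down on the mat and released. I then picked it up again, lowered it over the stack, pressed to about 4.5 N, took the load off, let go and moved clear.

**Last checks:**
- **Rim gap:** by arm position the top rim stands about 18.2 mm above the next. The cameras disagree slightly: about 19 mm from the scene camera and 17 mm from the side camera. All are well clear of the 14 mm jamming point.
- **Pressing force:** I read about 4.5 N, a little under the 5.5 N or so your figures suggest for that depth. The depth did not change when I took the load off.
- **Surroundings:** the final scene picture shows the other stacks, bottles, jar and cap where they were, and the gripper raised and touching nothing.

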